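# Weigh the solder ingots and put them away

### The arm

A 6-joint arm with a two-finger parallel gripper is mounted at the origin on the work surface. World frame = base frame: x ahead of the robot, y to its left, z up, the work surface at z = 0. Lengths are in mm, angles in rad, forces in N, time in s.
With the tool pointing down it reaches from about 350 to 975 mm from the base axis. Payload 7.1 kg.
Tool frame: the origin (TCP) lies between the finger pads; the fingertips stand 8 mm ahead of it and the grasp point (between the pads) lies 11 mm behind it (ctrl.tips_ahead is the distance from the TCP to the fingertips, in mm); y points along the fingers, z is the direction in which the jaws open and shut, and the axes are right-handed (so a half turn about y gives the same grasp; the last joint's range is limited). The gripper opens to 88 mm and grips with 3 to 60 N. Pads are 20 mm wide; open, the fingers measure 115 mm over their backs; the gripper's body (75 mm by 178 mm) begins 61 mm behind the grasp point.
Start: joints at [-1.2, 0.423, 1.63, -0, 1.089, -0.019], TCP at [237.518, -578.092, 230.675] pointing down, gripper open.
Joint ranges: [-3, 3], [-0.9, 2.11], [0.09, 2.58], [-1.31, 4.45], [0.11, 2.69], [-2.54, 2.54]. Speed limits (rad/s): [2.39, 2.39, 3.01, 3.14, 3.14, 3.14].

### API

Orientations are given as a rotation vector (axis times angle).
In Python, from workcell import ctrl gives the robot as it stands.
- The arm moves only by the shell command python3 -m creep 'ROWS'. ROWS is JSON, a list of rows, each an object of numbers: "tx", "ty", "tz": the shift along the world's x, y, z in mm; "rx", "ry", "rz": the turn, a rotation vector about the world's x, y, z in rad; "fingers": the closure in counts, from 0 (fully open) to 255 (shut). A call has 1 to 10 rows; each row is the pose to reach, as a shift and turn from the pose commanded when the call began; what a row does not reach only later rows make up. A row lasts 1/8 s, in which the tool goes at most 62.5 mm and 10.7 degrees, less where a joint would pass 70% of its speed; a pose out of reach is approached as far as the arm can. A call with a gripper value outside its range is refused whole. The fingers move at their own pace and stop on an object; the grip force is fixed at half the most. Time passes only in rows, so rows that repeat a pose let the fingers close. It gives the time, the measured TCP pose, the force and the opening at its end, in the units of the state.
- ctrl.get_obs(): the state, without advancing time (a new reading comes with each control period).
- ctrl.get_image(name): name is "side" or "top" or "wrist"; returns a dict with "pixels" (400x640x3 uint8, blue, green, red), "intrinsics" (3x3 intrinsics, pixels), "k1" (the pictures are not rectified: a ray, as slopes to the right and down, at radius r is drawn at 1 + k1 r^2 times it, then the intrinsics apply), "rvec" (rotation vector, rad) and "tvec" (3), from world to camera coordinates, as OpenCV has them. Camera axes: x right, y down, z forward; pixel columns grow to the right and rows downward; lengths in mm; the calibration is good to about 2 mm. A picture is of the moment at which its call begins. There is no depth.
- ctrl.close_job(): hands the job in, once; it reports no verdict.
The state is a dict: "t": time; "qpos": joint angles; "qvel": joint speeds; "joint_torque": joint torques, N m; "ee_pos": TCP position; "orientation": TCP orientation; "ft_force": force on the tool from outside, world axes, zero at the start; "moment": the same for the moment, N m; "width": finger opening in mm.
Only numpy, scipy, OpenCV 4.12 (cv2) and the standard library are available. Lean on these libraries where they do the work, as an engineer would, in place of code of your own. Each camera call takes 0.05 s, during which the arm holds its last target.

### The job

Weigh the solder ingots that lie on the bench: set all of them together on the balance pan and slide the counterpoise along the beam until the beam, left alone, rests level. Then pull the bench drawer out to its stop, lay all the ingots flat on its floor, none on top of another, and push the drawer fully shut. Do not knock over or shove aside the flux jar, hammer and glass leaves.

Things in the scene. Friction and masses are not known exactly. Their poses are not given: they have to be found in the camera images.
- ingot0_centre (a point): centre of a plain grey cast solder ingot, a block 60 mm long (its x axis), 30 mm wide (y) and 26 mm high (z), 0.24 to 0.32 kg. Two or three ingots are on the bench; an absent one reads None. All are alike.
- ingot1_centre (a point): centre of a plain grey cast solder ingot, a block 60 mm long (its x axis), 30 mm wide (y) and 26 mm high (z), 0.24 to 0.32 kg. Two or three ingots are on the bench; an absent one reads None. All are alike.
- ingot2_centre (a point): centre of a plain grey cast solder ingot, a block 60 mm long (its x axis), 30 mm wide (y) and 26 mm high (z), 0.24 to 0.32 kg. Two or three ingots are on the bench; an absent one reads None. All are alike.
- balance: beam balance bolted to the bench: grey cast base 80 mm wide and 18 mm thick, with a steel beam along its y axis. Origin on the bench below the beam's pivot, x and y level; the pivot is 75 mm above the bench. The pan is on the -y side (130 mm from the pivot), the counterpoise on the +y side. A fixed post with a white mark (top 108 mm above the bench) stands 238 mm out on the +y side: the beam's pointer is at the mark when level.
- beam (a joint): tilt of the beam in rad: 0 level, positive when the pan side is low, negative when the counterpoise side is low; stops at -0.1 and +0.1. Between the stops, moving the counterpoise 1 mm outward lowers the reading by about 0.0053 (so about 19 mm from level to a stop). Settles within about 1 s when left alone.
- pan_floor (a point): centre of the upper face of the balance pan, a plain aluminium rectangular tray 130 mm (x) by 190 mm (y) with a rim 5 mm high and 3 mm thick; it always stays level, 109 mm above the bench when the beam is level and 13 mm up or down with its tilt. Axes as balance. Where a load stands on it makes no difference. The counterpoise is the nearest tall part beyond its +y edge.
- poise (a joint): place of the counterpoise along the beam in m, 0 (nearest the pivot, 50 mm from it) to 0.145; grows outward (beam's +y). It weighs 1.0 kg, stays where it is left and takes about 3 N to slide. It starts between 0.02 and 0.05. The empty balance is level near 0; each ingot of 0.28 kg needs about 0.036 more.
- poise_grip (a point): middle of the brass counterpoise's upright grip fin: 22 mm thick across the beam (x), 34 mm along it (y), 18 mm more above this point and 20 mm below it, where the 40 mm wide body begins. Axes follow the tilting beam; 121 mm above the bench when level.
- drawer (a joint): how far the bench drawer is out, m: 0 shut, 0.17 at its stop. Takes about 3 N.
- drawer_handle (a point): middle of the drawer's horizontal steel bar handle: bar 10 mm thick, 120 mm long (y), 45 mm in front of the drawer front (clear gap 40 mm, for the fingers), 45 mm above the bench. The drawer opens towards -x of this point. The drawer front is 73 mm high and the wooden unit 85 mm high, 250 mm wide, 290 mm deep, top closed; a tin and an iron stand are on its far part.
- drawer_floor (a point): point on the drawer's inner floor against the middle of the drawer front's inner face, 14 mm above the bench; moves with the drawer. From here the inside runs 230 mm towards +x (inward) and 105 mm to either side (y); side walls 42 mm high above the floor. With the drawer at its stop the part from x = 0 to x = 0.158 is open to above.
- flux_jar: amber glass jar, 60 mm across, 90 mm high, origin at its foot; bystander.
- hammer: hammer lying on the bench, about 300 mm, origin below its middle; bystander.
- leaf0: flat leaded-glass leaf 110 by 40 mm, 8 mm thick, origin at its underside; bystander.
- leaf1: flat leaded-glass leaf 110 by 40 mm, 8 mm thick, origin at its underside; bystander.

How it is judged (in metres and radians):
On the way, in this order (a step that is already met when the one before it is completed fails the run):
1. all the ingots stand on the pan and the beam rests level (within 0.03 rad) for 1 s, the robot not touching the balance (x of ingot0_centre in the frame of pan_floor between -0.075 and 0.075 m and y of ingot0_centre in the frame of pan_floor between -0.105 and 0.105 m and z of ingot0_centre in the frame of pan_floor between 0.004 and 0.07 m and x of ingot1_centre in the frame of pan_floor between -0.075 and 0.075 m and y of ingot1_centre in the frame of pan_floor between -0.105 and 0.105 m and z of ingot1_centre in the frame of pan_floor between 0.004 and 0.07 m and x of ingot2_centre in the frame of pan_floor between -0.075 and 0.075 m and y of ingot2_centre in the frame of pan_floor between -0.105 and 0.105 m and z of ingot2_centre in the frame of pan_floor between 0.004 and 0.07 m and value of joint beam between -0.03 and 0.03 rad and contact force between each of the arm, the fingers and balance below 0.3 N and contact force between the fingers and ingot0 below 0.3 N and contact force between the fingers and ingot1 below 0.3 N and contact force between the fingers and ingot2 below 0.3 N), for 1 s.
2. all the ingots lie flat on the drawer floor while the drawer is out at its stop (within 12 mm) (x of ingot0_centre in the frame of drawer_floor between 0.005 and 0.225 m and y of ingot0_centre in the frame of drawer_floor between -0.105 and 0.105 m and z of ingot0_centre in the frame of drawer_floor between 0.004 and 0.03 m and angle between ingot0_centre's own x axis and vertical between 1.35 and 1.79 rad and x of ingot1_centre in the frame of drawer_floor between 0.005 and 0.225 m and y of ingot1_centre in the frame of drawer_floor between -0.105 and 0.105 m and z of ingot1_centre in the frame of drawer_floor between 0.004 and 0.03 m and angle between ingot1_centre's own x axis and vertical between 1.35 and 1.79 rad and x of ingot2_centre in the frame of drawer_floor between 0.005 and 0.225 m and y of ingot2_centre in the frame of drawer_floor between -0.105 and 0.105 m and z of ingot2_centre in the frame of drawer_floor between 0.004 and 0.03 m and angle between ingot2_centre's own x axis and vertical between 1.35 and 1.79 rad and value of joint drawer above 0.158 m), for 0.2 s.
At the end, for the whole second after the job is handed in: The drawer is shut (within 6 mm) with every ingot lying flat (long axis within 0.2 rad of level, centre less than 30 mm above the floor) inside it (x of ingot0_centre in the frame of drawer_floor between 0.005 and 0.225 m and y of ingot0_centre in the frame of drawer_floor between -0.105 and 0.105 m and z of ingot0_centre in the frame of drawer_floor between 0.004 and 0.03 m and angle between ingot0_centre's own x axis and vertical between 1.35 and 1.79 rad and x of ingot1_centre in the frame of drawer_floor between 0.005 and 0.225 m and y of ingot1_centre in the frame of drawer_floor between -0.105 and 0.105 m and z of ingot1_centre in the frame of drawer_floor between 0.004 and 0.03 m and angle between ingot1_centre's own x axis and vertical between 1.35 and 1.79 rad and x of ingot2_centre in the frame of drawer_floor between 0.005 and 0.225 m and y of ingot2_centre in the frame of drawer_floor between -0.105 and 0.105 m and z of ingot2_centre in the frame of drawer_floor between 0.004 and 0.03 m and angle between ingot2_centre's own x axis and vertical between 1.35 and 1.79 rad and value of joint drawer below 0.006 m); the robot touches nothing.
It fails at once if the flux jar is knocked over or a bystander is shoved more than 8 cm (angle between flux_jar's own z axis and vertical above 0.7 rad or distance of any of flux_jar, hammer, leaf0, leaf1 from where it was at the start of the episode above 0.08 m).
Of ingot0, ingot1, ingot2 only 2 to 3 are there at a start; the rules pass over those that are not, and their reading is None.
At some moment in a run one of ingot0, ingot1, ingot2 may be knocked a few centimetres aside while the robot is not near it.
Once in a run the grip may slacken for a moment while it holds something.
It also fails if it takes over 210 s, if anything falls off the work surface, if the arm or the gripper's body presses on something with over 40 N, if the wrist force passes 120 N, or if a joint passes its speed limit or range.

## Working session

There is one attempt and no reset: what is moved stays moved. The work goes in short steps, Python scripts to look and compute and a shell command to move; the robot and the scene stay as the last step left them, time stands still between calls to the robot, and variables do not carry over. Pictures are saved under pics/ and viewed, and the job is handed in when it is done.

```bash
ls; mkdir -p pics; cat > h.py <<'E'
import numpy as np, cv2
from workcell import ctrl
def snap(name, fn=None):
    im=ctrl.get_image(name)
    im={k:(np.array(v) if k!='k1' else v) for k,v in im.items()}
    if fn: cv2.imwrite('pics/'+fn, im['pixels'])
    return im
def cam(im):
    K=np.array(im['intrinsics'],float); R,_=cv2.Rodrigues(np.array(im['rvec'],float)); t=np.array(im['tvec'],float).reshape(3)
    D=np.array([im['k1'],0,0,0],float); return K,R,t,D
def ray(im,u,v):
    K,R,t,D=cam(im); p=cv2.undistortPoints(np.array([[[u,v]]],float),K,D)[0,0]
    return -R.T@t, R.T@np.array([p[0],p[1],1.])
def onz(im,u,v,z):
    o,d=ray(im,u,v); return o+d*(z-o[2])/d[2]
def tri(im1,p1,im2,p2):
    o1,d1=ray(im1,*p1);o2,d2=ray(im2,*p2)
    A=np.stack([d1,-d2],1); s=np.linalg.lstsq(A,o2-o1,rcond=None)[0]
    a=o1+s[0]*d1;b=o2+s[1]*d2; return (a+b)/2,np.linalg.norm(a-b)
def proj(im,P):
    K,R,t,D=cam(im); return cv2.projectPoints(np.array(P,float).reshape(-1,3),cv2.Rodrigues(R)[0],t,K,D)[0].reshape(-1,2)
E
python3 - <<'E'
from h import *
o=ctrl.get_obs()
for k in o: print(k,np.round(o[k],3))
for n in ['side','top','wrist']:
    im=snap(n,n+'0.png'); K,R,t,D=cam(im); print(n,K.round(1).tolist(),im['k1'],(-R.T@t).round(),R[2].round(3))
E
```

```text
pics
t 0.0
qpos [-1.2    0.424  1.631 -0.     1.089 -0.019]
qvel [-0.     0.002  0.001 -0.    -0.002 -0.   ]
joint_torque [ 1.0000e-03 -5.4461e+01 -2.7367e+01  6.4000e-02  2.3000e-02 -0.0000e+00]
ee_pos [ 237.32  -577.617  229.905]
orientation [-0.397  2.009 -2.006]
ft_force [ 0.495 -0.168 -0.923]
moment [-0.017  0.003  0.023]
width 87.953
side [[458.3, 0.0, 320.0], [0.0, 458.3, 198.6], [0.0, 0.0, 1.0]] -0.07714839830002304 [ 126. 1004.  672.] [ 0.298 -0.81  -0.505]
top [[466.0, 0.0, 320.7], [0.0, 466.0, 189.8], [0.0, 0.0, 1.0]] -0.027826288021659845 [ 373.   91. 1260.] [ 0.082 -0.005 -0.997]
wrist [[288.1, 0.0, 322.2], [0.0, 288.1, 198.4], [0.0, 0.0, 1.0]] 0.016610438829837162 [ 306. -549.  385.] [-0.253 -0.103 -0.962]
```

View pics/top0.png

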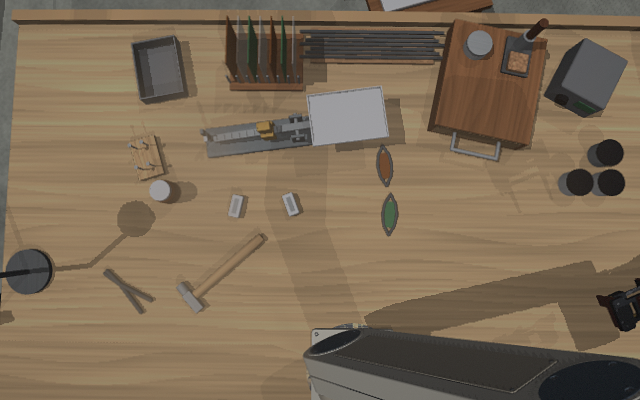

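View pics/side0.png

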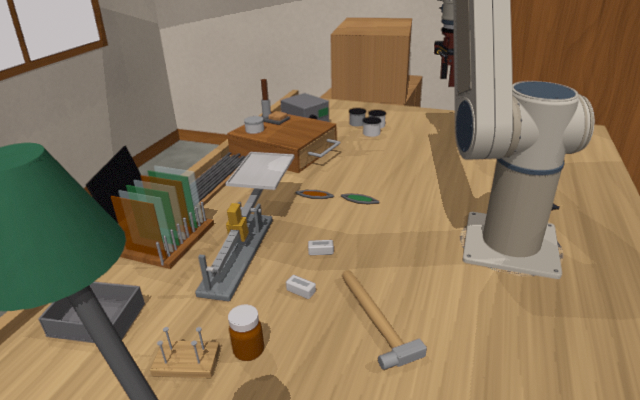

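View pics/wrist0.png

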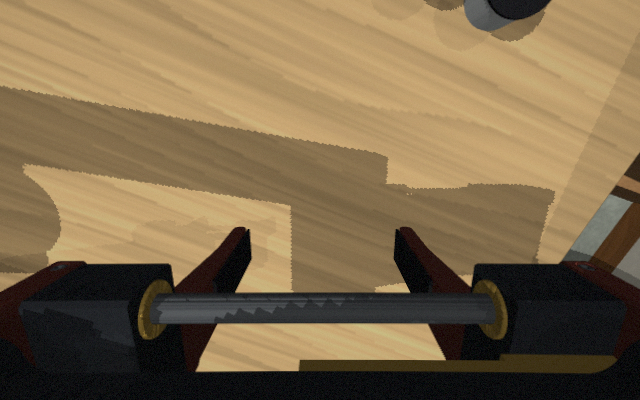

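```bash
python3 - <<'E'
from h import *
im=snap('top'); P=im['pixels']
cv2.imwrite('pics/topA.png',cv2.resize(P[70:260,180:420],None,fx=3.2,fy=3.2,interpolation=cv2.INTER_CUBIC)[:600])
cv2.imwrite('pics/topB.png',cv2.resize(P[10:180,400:560],None,fx=3.5,fy=3.5,interpolation=cv2.INTER_CUBIC)[:600])
hsv=cv2.cvtColor(P,cv2.COLOR_BGR2HSV)
m=((hsv[...,1]<45)&(hsv[...,2]>110)).astype(np.uint8)
n,l,s,c=cv2.connectedComponentsWithStats(m)
for i in range(1,n):
    if s[i,4]>40:
        r=cv2.minAreaRect(np.argwhere(l==i)[:,::-1].astype(np.float32)); print(c[i].round(1),s[i],np.round(r[1],1),round(r[2],1),onz(im,*c[i],26).round())
S=snap('side')
hs=cv2.cvtColor(S['pixels'],cv2.COLOR_BGR2HSV)
cv2.imwrite('pics/sideA.png',cv2.resize(S['pixels'][140:320,190:440],None,fx=3.2,fy=3.2,interpolation=cv2.INTER_CUBIC)[:600])
E
```

```text
[ 5.6 10.7] [ 3  0  7 23 68] [ 5.3 22.2] 6.3 [965. 967.  26.]
[398.1   3.6] [381   0  47  11 297] [10. 46.] 90.0 [ 993. -124.   26.]
[11.3 27.8] [  5  22  14  16 101] [15.7 11.6] 26.6 [915. 947.  26.]
[479.5  42.2] [468  30  24  25 475] [24. 23.] 90.0 [ 886. -347.   26.]
[ 9.  53.8] [ 3 43 13 23 79] [23.3 10.4] 76.0 [841. 948.  26.]
[344.9 116. ] [ 282   86  107   61 4160] [ 52.2 105.1] 82.9 [674.  22.  26.]
[  5.9 130.3] [  2 121   9  21 106] [20.  8.] 90.0 [627. 941.  26.]
[226.3 140.9] [204 128  56  29 566] [21.4 55.4] 80.5 [603. 340.  26.]
[473.8 150.8] [451 133  48  27 184] [47.4 16.8] 12.8 [ 584. -325.   26.]
[159.2 189.9] [149 180  21  21 340] [20. 20.] 90.0 [469. 515.  26.]
[289.9 203.7] [282 192  17  24 240] [21.9 10.9] 69.4 [436. 167.  26.]
[235.1 205.6] [228 194  15  24 240] [10.7 21.8] 14.0 [430. 312.  26.]
[189.2 298.3] [176 284  27  29 273] [33.  9.] 49.8 [186. 426.  26.]
[323.1 334.6] [312 330  36  16 246] [13.4 38.1] 66.8 [96. 75. 26.]
[372.7 383.4] [ 304  358  163   42 2260] [167.1  20. ] 14.3 [-27. -54.  26.]
[334.3 391.8] [311 378  68  22 754] [67. 21.] 0.0 [-49.  45.  26.]
```

View pics/topA.png

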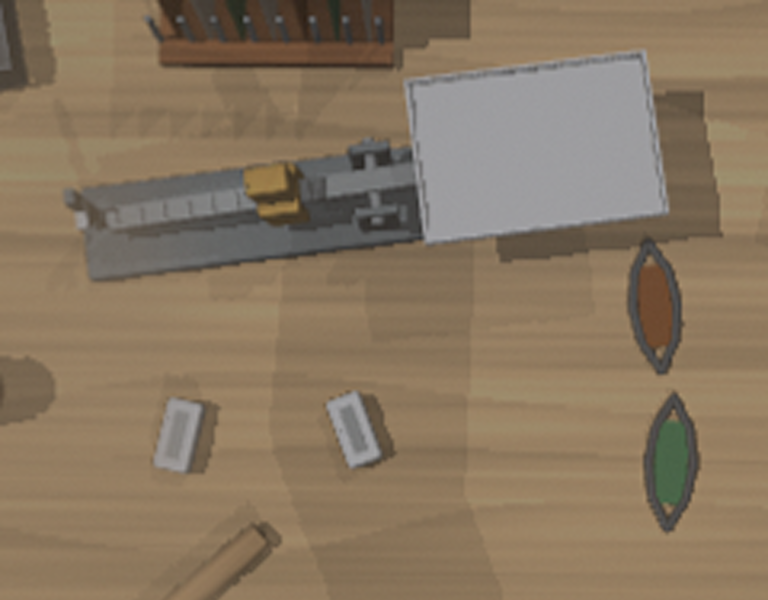

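View pics/topB.png

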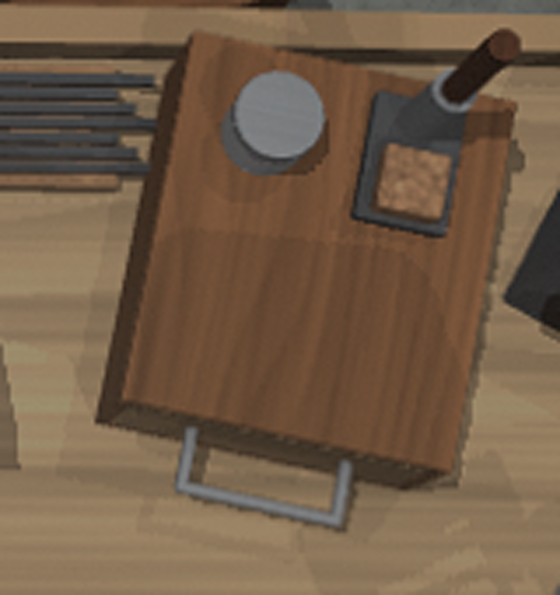

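View pics/sideA.png

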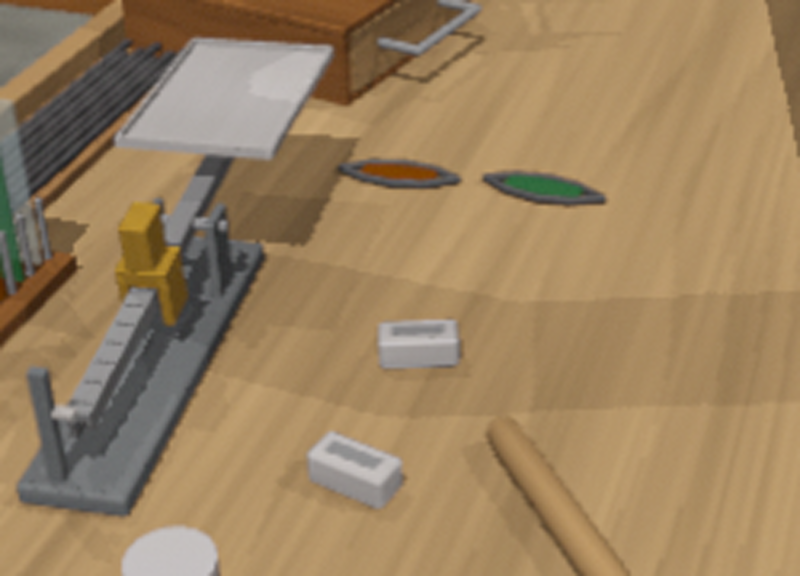

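```bash
python3 - <<'E'
from h import *
im=snap('top');S=snap('side')
A=lambda x,y:(x/3.2+180-.34,y/3.2+70-.34)
B=lambda x,y:(x/3.5+400-.36,y/3.5+10-.36)
C=lambda x,y:(x/3.2+190-.34,y/3.2+140-.34)
pc=[A(405,80),A(643,52),A(667,213),A(426,243)]; sc=[C(198,40),C(331,46),C(271,155),C(118,144)]
# side order: find correspond by triangulation
Q=np.array([onz(im,*p,127) for p in pc]);print('pan z127',Q.round(),'sides',np.linalg.norm(np.roll(Q,-1,0)-Q,axis=1).round(),'c',Q.mean(0).round(1))
print('side proj of these',proj(S,Q).round(), 'side pts',np.round(sc))
for i,j in [(0,3),(1,0),(2,1),(3,2)]: print(*tri(im,pc[i],S,sc[j]))
e=Q[0]-Q[1]+Q[3]-Q[2];print('balance y yaw',np.arctan2(e[1],e[0]))
h=np.array([onz(im,*B(*p),45) for p in[(180,488),(342,525)]]);print('handle',h.round(),h.mean(0).round(),np.linalg.norm(h[0]-h[1]),'y dir',np.arctan2(*(h[0]-h[1])[[1,0]]))
print('fin',tri(im,A(269,180),S,C(140,213)))
m=cv2.cvtColor(im['pixels'],cv2.COLOR_BGR2HSV)
m=((m[...,1]<60)&(m[...,2]>105)).astype(np.uint8)
for box in [(282,192,20,26),(226,192,20,26)]:
    x,y,w,h=box; k=cv2.findContours(m[y:y+h,x:x+w].copy(),0,1)[0]; k=max(k,key=cv2.contourArea)[:,0]+[x,y]
    W=np.array([onz(im,*p,26)[:2] for p in k]).astype(np.float32); r=cv2.minAreaRect(W); b=cv2.boxPoints(r); 
    e=[b[1]-b[0],b[2]-b[1]]; e=max(e,key=np.linalg.norm); print('ingot',np.round(r[0]),np.round(r[1]),'long axis angle',np.arctan2(e[1],e[0]).round(3))
print('post',onz(im,*A(80,215),100), 'leaf',[onz(im,*A(*p),8).round() for p in [(648,240),(662,372),(673,395),(668,530)]], 'jar',onz(im,159,190,90))
E
```

```text
pan z127 [[702. 124. 127.]
 [727. -61. 127.]
 [600. -79. 127.]
 [575. 106. 127.]] sides [187. 128. 187. 129.] c [651.   22.6 127. ]
side proj of these [[226. 182.]
 [250. 152.]
 [293. 155.]
 [275. 186.]] side pts [[252. 152.]
 [293. 154.]
 [274. 188.]
 [227. 185.]]
[702.98329651 123.78342393 120.46527171] 2.878880168295043
[725.27150589 -61.55614088 126.68994119] 3.881218947952251
[600.15438589 -78.74279608 128.87277942] 0.8720194509274358
[575.54394346 106.46535102 121.47045673] 0.024557307843758293
balance y yaw 1.7052746025230345
handle [[ 584. -258.   45.]
 [ 557. -381.   45.]] [ 571. -320.   45.] 125.86294968349554 y dir 1.356766974154888
fin (array([622.27077975, 227.92129203, 130.87668527]), np.float64(1.4582595110712961))
ingot [435. 166.] [60. 29.] long axis angle 0.364
ingot [430. 312.] [30. 60.] long axis angle -0.208
post [598.8743425  379.87849198 100.        ] leaf [array([601., -81.,   8.]), array([488., -93.,   8.]), array([ 468., -102.,    8.]), array([355., -97.,   8.])] jar [463.89480357 493.65303383  90.        ]
```

```bash
cat >> h.py <<'E'
from scipy.spatial.transform import Rotation as Rn
def pose():
    o=ctrl.get_obs(); R=Rn.from_rotvec(o['orientation']).as_matrix(); return o,np.array(o['ee_pos']),R
def go(x,y,z,jaw):
    o,p,R=pose(); a=np.arctan2(R[1,2],R[0,2]); d=(jaw-a+np.pi/2)%np.pi-np.pi/2
    print('tool y',R[:,1].round(3),'jaw',a.round(3),'q6',o['qpos'][5].round(2)); print('shift',(np.array([x,y,z])-p).round(1),'rz',d.round(3),'alt',(d-np.sign(d)*np.pi).round(3))
E
python3 - <<'E'
from h import *
go(622,228,200,.134)
E
```

```text
tool y [-0.  0. -1.] jaw -1.181 q6 -0.02
shift [384.5 806.  -30.5] rz 1.315 alt -1.827
```

```bash
python3 -m creep '[{"tx":200,"ty":400,"tz":0,"rz":0.65},{"tx":200,"ty":400,"tz":0,"rz":0.65},{"tx":200,"ty":400,"tz":0,"rz":0.65},{"tx":200,"ty":400,"tz":0,"rz":0.65},{"tx":200,"ty":400,"tz":0,"rz":0.65},{"tx":200,"ty":400,"tz":0,"rz":0.65},{"tx":200,"ty":400,"tz":0,"rz":0.65},{"tx":200,"ty":400,"tz":0,"rz":0.65},{"tx":200,"ty":400,"tz":0,"rz":0.65}]'
python3 -c "
from h import *
go(622,228,200,.134)"
```

```text
tool y [-0.  0. -1.] jaw -1.181 q6 -0.02
shift [384.5 806.  -30.5] rz 1.315 alt -1.827schema error: expected keys tx, ty, tz, rx, ry, rz, fingers
```

```bash
python3 -m creep '[{"tx":200,"ty":400,"tz":0,"rx":0,"ry":0,"rz":0.65,"fingers":0},{"tx":200,"ty":400,"tz":0,"rx":0,"ry":0,"rz":0.65,"fingers":0},{"tx":200,"ty":400,"tz":0,"rx":0,"ry":0,"rz":0.65,"fingers":0},{"tx":200,"ty":400,"tz":0,"rx":0,"ry":0,"rz":0.65,"fingers":0},{"tx":200,"ty":400,"tz":0,"rx":0,"ry":0,"rz":0.65,"fingers":0},{"tx":200,"ty":400,"tz":0,"rx":0,"ry":0,"rz":0.65,"fingers":0},{"tx":200,"ty":400,"tz":0,"rx":0,"ry":0,"rz":0.65,"fingers":0},{"tx":200,"ty":400,"tz":0,"rx":0,"ry":0,"rz":0.65,"fingers":0}]'
python3 -c "
from h import *
go(622,228,200,.134)"
```

```text
t: 1.35
ee_pos: [438.7, -175.1, 230.9]
orientation: [-0.912, 1.585, -1.585]
ft_force: [-0.9, 0.7, 0.8]
width: 87.9
tool y [ 0.001  0.    -1.   ] jaw -0.526 q6 0.12
shift [183.3 403.1 -30.9] rz 0.66 alt -2.481
```

```bash
python3 -m creep '[{"tx":183,"ty":403,"tz":-20,"rx":0,"ry":0,"rz":0.66,"fingers":0},{"tx":183,"ty":403,"tz":-20,"rx":0,"ry":0,"rz":0.66,"fingers":0},{"tx":183,"ty":403,"tz":-20,"rx":0,"ry":0,"rz":0.66,"fingers":0},{"tx":183,"ty":403,"tz":-20,"rx":0,"ry":0,"rz":0.66,"fingers":0},{"tx":183,"ty":403,"tz":-20,"rx":0,"ry":0,"rz":0.66,"fingers":0},{"tx":183,"ty":403,"tz":-20,"rx":0,"ry":0,"rz":0.66,"fingers":0},{"tx":183,"ty":403,"tz":-20,"rx":0,"ry":0,"rz":0.66,"fingers":0},{"tx":183,"ty":403,"tz":-20,"rx":0,"ry":0,"rz":0.66,"fingers":0},{"tx":183,"ty":403,"tz":-20,"rx":0,"ry":0,"rz":0.66,"fingers":0}]'
python3 -c "
from h import *
go(622,228,108,.134)
snap('wrist','w1.png');snap('top','t1.png');snap('side','s1.png')"
```

```text
t: 2.48
ee_pos: [620.3, 224.1, 210.1]
orientation: [-1.269, 1.114, -1.114]
ft_force: [-1.0, -0.7, -0.1]
width: 87.6
tool y [-0.001 -0.001 -1.   ] jaw 0.129 q6 0.2
shift [   1.7    3.9 -102.1] rz 0.005 alt -3.137
```

View pics/w1.png

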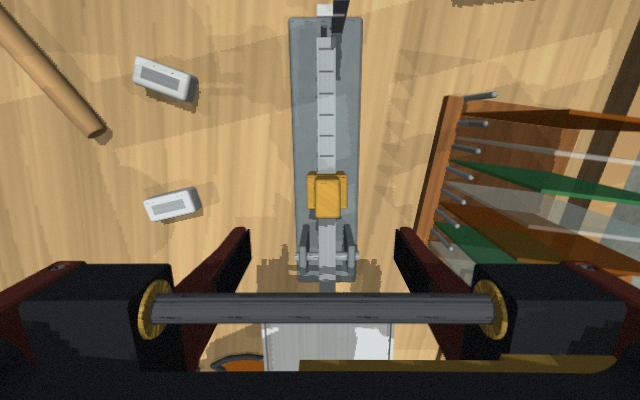

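View pics/t1.png

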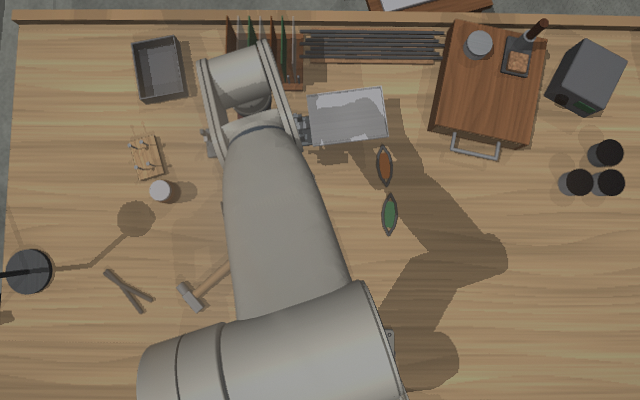

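View pics/s1.png

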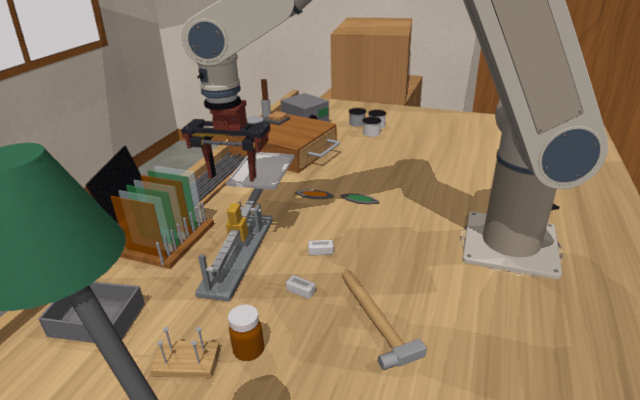

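```bash
python3 -m creep '[{"tx":2,"ty":4,"tz":-60,"rx":0,"ry":0,"rz":0,"fingers":0},{"tx":2,"ty":4,"tz":-80,"rx":0,"ry":0,"rz":0,"fingers":0},{"tx":2,"ty":4,"tz":-102,"rx":0,"ry":0,"rz":0,"fingers":0},{"tx":2,"ty":4,"tz":-102,"rx":0,"ry":0,"rz":0,"fingers":0}]'
python3 -c "
from h import *
go(622,228,108,.134)
snap('wrist','w2.png');snap('side','s2.png')"
```

```text
t: 3.12
ee_pos: [621.8, 228.2, 107.6]
orientation: [-1.269, 1.115, -1.113]
ft_force: [-0.7, 0.2, 0.0]
width: 87.7
tool y [-0.002 -0.001 -1.   ] jaw 0.129 q6 0.21
shift [ 0.2 -0.2  0.4] rz 0.005 alt -3.136
```

View pics/w2.png

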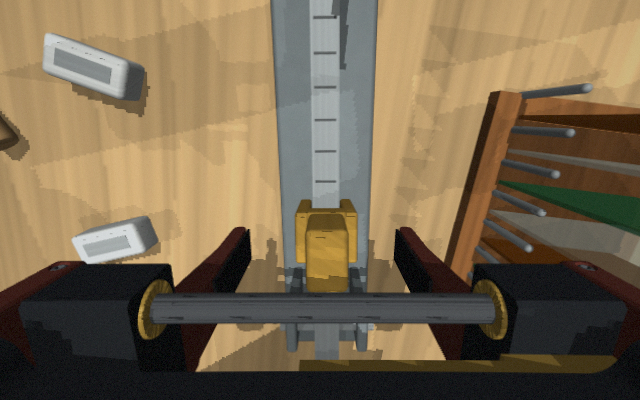

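View pics/s2.png

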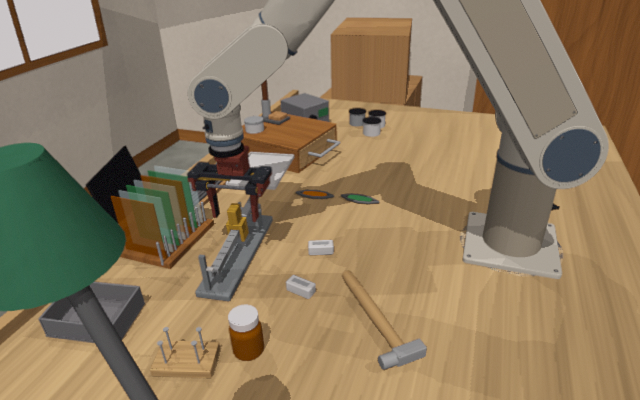

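```bash
python3 -m creep '[{"tx":1,"ty":0,"tz":0,"rx":0,"ry":0,"rz":0,"fingers":255},{"tx":1,"ty":0,"tz":0,"rx":0,"ry":0,"rz":0,"fingers":255},{"tx":1,"ty":0,"tz":0,"rx":0,"ry":0,"rz":0,"fingers":255},{"tx":1,"ty":0,"tz":0,"rx":0,"ry":0,"rz":0,"fingers":255},{"tx":1,"ty":0,"tz":0,"rx":0,"ry":0,"rz":0,"fingers":255},{"tx":1,"ty":0,"tz":0,"rx":0,"ry":0,"rz":0,"fingers":255}]'
python3 -c "
from h import *
snap('wrist','w3.png')"
```

```text
t: 3.98
ee_pos: [623.5, 228.9, 108.7]
orientation: [-1.267, 1.114, -1.114]
ft_force: [-0.4, 0.0, -0.2]
width: 31.2
```

View pics/w3.png

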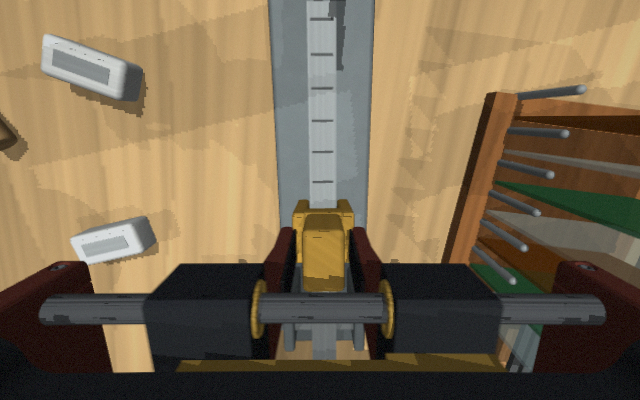

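```bash
python3 -m creep '[{"tx":0,"ty":0,"tz":0,"rx":0,"ry":0,"rz":0,"fingers":255},{"tx":0,"ty":0,"tz":0,"rx":0,"ry":0,"rz":0,"fingers":255},{"tx":0,"ty":0,"tz":0,"rx":0,"ry":0,"rz":0,"fingers":255}]'
```

```text
t: 4.4
ee_pos: [623.9, 228.9, 108.7]
orientation: [-1.267, 1.113, -1.114]
ft_force: [2.6, 0.8, -2.5]
width: 21.7
```

```bash
python3 -m creep '[{"tx":-1,"ty":8,"tz":-1,"rx":0,"ry":0,"rz":0,"fingers":255},{"tx":-2,"ty":16,"tz":-2,"rx":0,"ry":0,"rz":0,"fingers":255},{"tx":-3,"ty":24,"tz":-2,"rx":0,"ry":0,"rz":0,"fingers":255},{"tx":-4,"ty":32,"tz":-3,"rx":0,"ry":0,"rz":0,"fingers":255},{"tx":-5,"ty":40,"tz":-4,"rx":0,"ry":0,"rz":0,"fingers":255},{"tx":-6,"ty":45,"tz":-5,"rx":0,"ry":0,"rz":0,"fingers":255},{"tx":-6,"ty":45,"tz":-5,"rx":0,"ry":0,"rz":0,"fingers":255}]'
python3 -c "
from h import *
snap('wrist','w4.png')"
```

```text
t: 5.28
ee_pos: [617.5, 275.3, 103.9]
orientation: [-1.266, 1.114, -1.113]
ft_force: [2.4, 4.0, -0.4]
width: 22.0
```

View pics/w4.png

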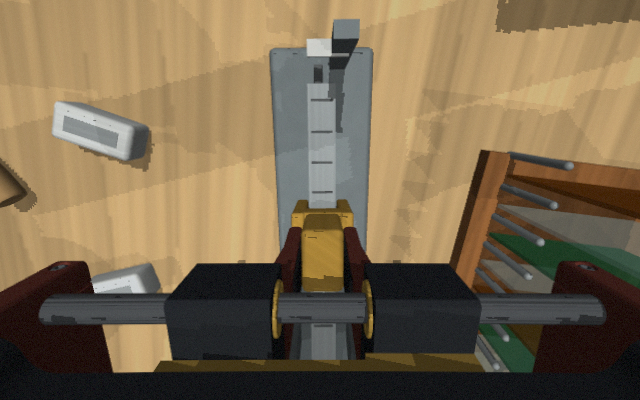

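```bash
python3 -m creep '[{"tx":0,"ty":0,"tz":0,"rx":0,"ry":0,"rz":0,"fingers":60},{"tx":0,"ty":0,"tz":0,"rx":0,"ry":0,"rz":0,"fingers":60},{"tx":0,"ty":0,"tz":0,"rx":0,"ry":0,"rz":0,"fingers":60},{"tx":0,"ty":0,"tz":0,"rx":0,"ry":0,"rz":0,"fingers":60},{"tx":0,"ty":0,"tz":40,"rx":0,"ry":0,"rz":0,"fingers":60},{"tx":0,"ty":0,"tz":90,"rx":0,"ry":0,"rz":0,"fingers":60},{"tx":0,"ty":0,"tz":90,"rx":0,"ry":0,"rz":0,"fingers":60}]'
python3 -c "
from h import *
go(435,166,110,1.935)"
```

```text
t: 6.2
ee_pos: [620.0, 274.9, 198.4]
orientation: [-1.26, 1.11, -1.115]
ft_force: [0.1, 0.2, -0.4]
width: 67.0
tool y [ 0.007  0.003 -1.   ] jaw 0.129 q6 0.27
shift [-185.  -108.9  -88.4] rz -1.335 alt 1.806
```

```bash
python3 -m creep '[{"tx":-40,"ty":-20,"tz":0,"rx":0,"ry":0,"rz":0.18,"fingers":60},{"tx":-80,"ty":-45,"tz":0,"rx":0,"ry":0,"rz":0.36,"fingers":60},{"tx":-120,"ty":-70,"tz":0,"rx":0,"ry":0,"rz":0.54,"fingers":60},{"tx":-160,"ty":-95,"tz":-20,"rx":0,"ry":0,"rz":0.72,"fingers":60},{"tx":-184,"ty":-109,"tz":-50,"rx":0,"ry":0,"rz":0.9,"fingers":60},{"tx":-184,"ty":-109,"tz":-80,"rx":0,"ry":0,"rz":1.08,"fingers":60},{"tx":-184,"ty":-109,"tz":-90,"rx":0,"ry":0,"rz":1.26,"fingers":60},{"tx":-184,"ty":-109,"tz":-90,"rx":0,"ry":0,"rz":1.44,"fingers":60},{"tx":-184,"ty":-109,"tz":-90,"rx":0,"ry":0,"rz":1.62,"fingers":60},{"tx":-184,"ty":-109,"tz":-90,"rx":0,"ry":0,"rz":1.806,"fingers":60}]'
python3 -c "
from h import *
go(435,166,13,1.935)
im=snap('wrist','w5.png');snap('side','s5.png')
m=cv2.cvtColor(im['pixels'],cv2.COLOR_BGR2HSV)
print(proj(im,[435,166,26]))"
```

```text
t: 7.45
ee_pos: [432.7, 164.6, 102.8]
orientation: [-1.551, -0.289, 0.292]
ft_force: [-0.2, -1.0, 0.1]
width: 67.0
tool y [-0.002 -0.001 -1.   ] jaw 1.941 q6 -1.6
shift [  2.3   1.4 -89.8] rz -0.006 alt 3.136
[[322.18540149 211.98764786]]
```

View pics/w5.png

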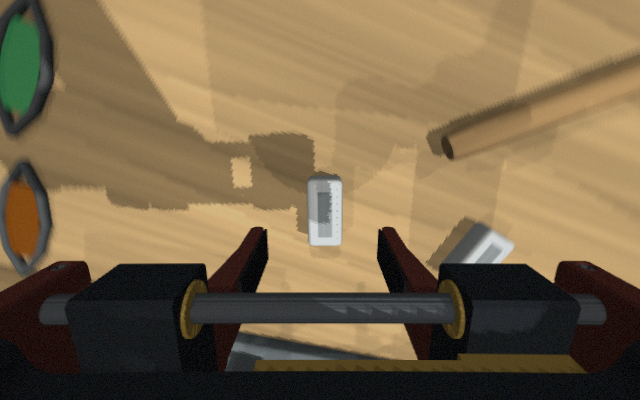

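View pics/s5.png

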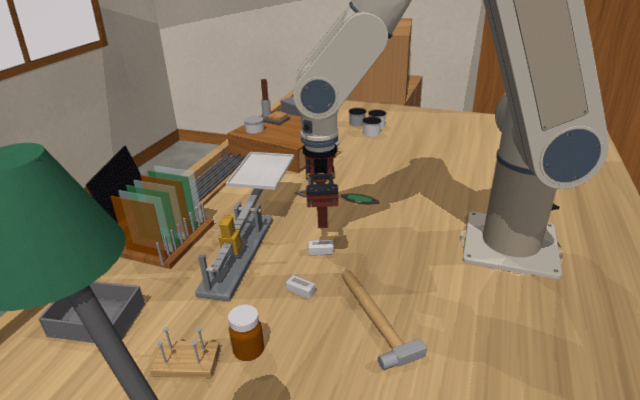

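```bash
python3 -m creep '[{"tx":2,"ty":1,"tz":-50,"rx":0,"ry":0,"rz":0,"fingers":60},{"tx":2,"ty":1,"tz":-75,"rx":0,"ry":0,"rz":0,"fingers":60},{"tx":2,"ty":1,"tz":-90,"rx":0,"ry":0,"rz":0,"fingers":60},{"tx":2,"ty":1,"tz":-90,"rx":0,"ry":0,"rz":0,"fingers":255},{"tx":2,"ty":1,"tz":-90,"rx":0,"ry":0,"rz":0,"fingers":255},{"tx":2,"ty":1,"tz":-90,"rx":0,"ry":0,"rz":0,"fingers":255},{"tx":2,"ty":1,"tz":-90,"rx":0,"ry":0,"rz":0,"fingers":255},{"tx":2,"ty":1,"tz":-90,"rx":0,"ry":0,"rz":0,"fingers":255},{"tx":2,"ty":1,"tz":-90,"rx":0,"ry":0,"rz":0,"fingers":255},{"tx":2,"ty":1,"tz":-90,"rx":0,"ry":0,"rz":0,"fingers":255}]'
```

```text
t: 8.8
ee_pos: [436.0, 166.2, 14.4]
orientation: [-1.552, -0.287, 0.285]
ft_force: [-1.1, 0.6, 7.2]
width: 29.7
```

```bash
python3 -m creep '[{"tx":0,"ty":0,"tz":50,"rx":0,"ry":0,"rz":0,"fingers":255},{"tx":0,"ty":0,"tz":110,"rx":0,"ry":0,"rz":0,"fingers":255},{"tx":0,"ty":0,"tz":170,"rx":0,"ry":0,"rz":0,"fingers":255},{"tx":0,"ty":0,"tz":190,"rx":0,"ry":0,"rz":0,"fingers":255},{"tx":0,"ty":0,"tz":190,"rx":0,"ry":0,"rz":0,"fingers":255}]'
python3 -c "
from h import *
go(645,67,200,1.705)"
```

```text
t: 9.43
ee_pos: [436.2, 166.1, 205.1]
orientation: [-1.551, -0.289, 0.283]
ft_force: [0.8, 0.2, -3.8]
width: 30.0
tool y [ 0.003  0.001 -1.   ] jaw 1.935 q6 -1.6
shift [208.8 -99.1  -5.1] rz -0.23 alt 2.912
```

```bash
python3 -m creep '[{"tx":50,"ty":-25,"tz":0,"rx":0,"ry":0,"rz":-0.06,"fingers":255},{"tx":100,"ty":-50,"tz":0,"rx":0,"ry":0,"rz":-0.12,"fingers":255},{"tx":150,"ty":-75,"tz":0,"rx":0,"ry":0,"rz":-0.18,"fingers":255},{"tx":190,"ty":-90,"tz":0,"rx":0,"ry":0,"rz":-0.23,"fingers":255},{"tx":209,"ty":-99,"tz":-5,"rx":0,"ry":0,"rz":-0.23,"fingers":255},{"tx":209,"ty":-99,"tz":-5,"rx":0,"ry":0,"rz":-0.23,"fingers":255},{"tx":209,"ty":-99,"tz":-5,"rx":0,"ry":0,"rz":-0.23,"fingers":255}]'
python3 -c "
from h import *
go(645,67,138,1.705)
im=snap('wrist','w6.png');snap('side','s6.png')
"
```

```text
t: 10.3
ee_pos: [642.9, 67.1, 196.8]
orientation: [-1.568, -0.103, 0.108]
ft_force: [0.3, -0.3, -2.6]
width: 29.4
tool y [-0.004 -0.    -1.   ] jaw 1.705 q6 -1.62
shift [  2.1  -0.1 -58.8] rz -0.0 alt 3.142
```

View pics/w6.png

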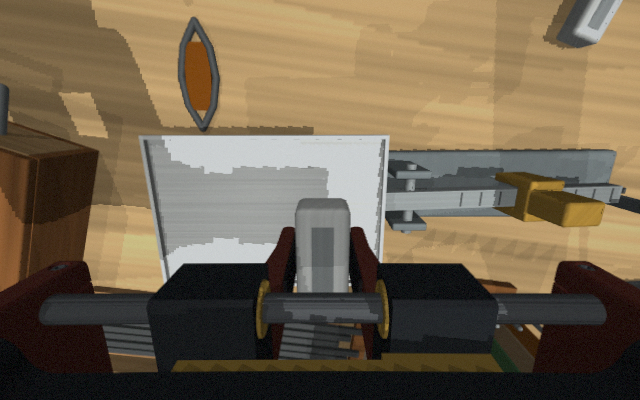

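View pics/s6.png

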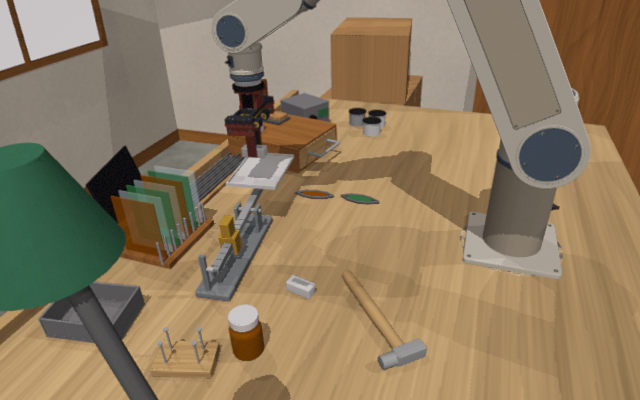

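```bash
python3 -m creep '[{"tx":2,"ty":0,"tz":-30,"rx":0,"ry":0,"rz":0,"fingers":255},{"tx":2,"ty":0,"tz":-50,"rx":0,"ry":0,"rz":0,"fingers":255},{"tx":2,"ty":0,"tz":-58,"rx":0,"ry":0,"rz":0,"fingers":255},{"tx":2,"ty":0,"tz":-59,"rx":0,"ry":0,"rz":0,"fingers":255},{"tx":2,"ty":0,"tz":-59,"rx":0,"ry":0,"rz":0,"fingers":255}]'
python3 -c "
from h import *
im=snap('wrist','w7.png');im=snap('side')
cv2.imwrite('pics/s7.png',cv2.resize(im['pixels'][100:300,180:380],None,fx=3,fy=3,interpolation=cv2.INTER_CUBIC))
"
```

```text
t: 11.02
ee_pos: [647.0, 67.0, 140.4]
orientation: [-1.568, -0.106, 0.105]
ft_force: [0.5, 1.1, -1.2]
width: 30.0
```

View pics/s7.png

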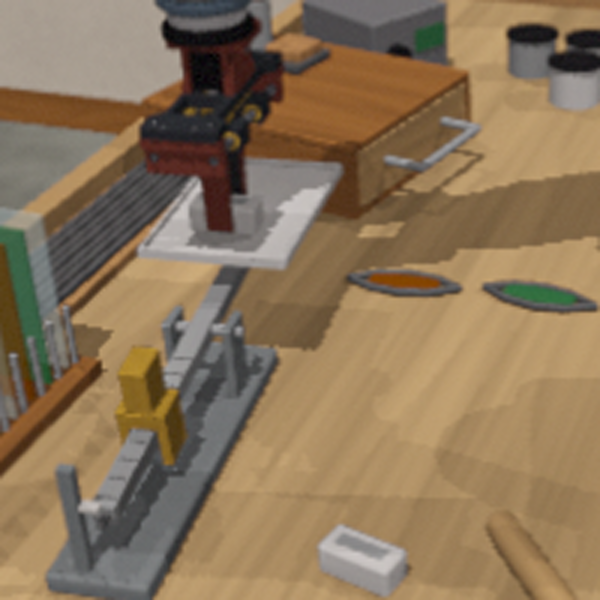

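```bash
python3 -m creep '[{"tx":0,"ty":0,"tz":-2,"rx":0,"ry":0,"rz":0,"fingers":255},{"tx":0,"ty":0,"tz":-3,"rx":0,"ry":0,"rz":0,"fingers":255},{"tx":0,"ty":0,"tz":-3,"rx":0,"ry":0,"rz":0,"fingers":255}]'
python3 -m creep '[{"tx":0,"ty":0,"tz":0,"rx":0,"ry":0,"rz":0,"fingers":110},{"tx":0,"ty":0,"tz":0,"rx":0,"ry":0,"rz":0,"fingers":110},{"tx":0,"ty":0,"tz":0,"rx":0,"ry":0,"rz":0,"fingers":110},{"tx":0,"ty":0,"tz":0,"rx":0,"ry":0,"rz":0,"fingers":110},{"tx":0,"ty":0,"tz":40,"rx":0,"ry":0,"rz":0,"fingers":110},{"tx":0,"ty":0,"tz":80,"rx":0,"ry":0,"rz":0,"fingers":60},{"tx":0,"ty":0,"tz":80,"rx":0,"ry":0,"rz":0,"fingers":60}]'
python3 -c "
from h import *
S=snap('side','s8.png');im=S['pixels']
m=cv2.cvtColor(im,cv2.COLOR_BGR2HSV)
m=((m[...,1]<60)&(m[...,2]>105)).astype(np.uint8)
n,l,s,c=cv2.connectedComponentsWithStats(m)
for i in range(1,n):
    if s[i,4]>80 and 250<c[i][0]<420 and c[i][1]>200: print(c[i],s[i],onz(S,*c[i],18))
go(430,312,110,1.363)
"
```

```text
t: 11.5
ee_pos: [646.4, 66.9, 136.6]
orientation: [-1.568, -0.105, 0.106]
ft_force: [0.1, -0.3, -1.9]
width: 29.9
t: 12.38
ee_pos: [648.7, 67.1, 220.4]
orientation: [-1.568, -0.111, 0.1]
ft_force: [0.1, 0.4, -0.6]
width: 65.4
[300.37394958 286.31932773] [286 275  30  24 476] [427.87543582 317.96106124  18.        ]
[404.19570707 353.51767677] [379 339  48  29 792] [183.87745986 430.26416712  18.        ]
tool y [ 0.003  0.    -1.   ] jaw 1.705 q6 -1.62
shift [-217.3  245.  -108.2] rz -0.342 alt 2.8
```

View pics/s8.png

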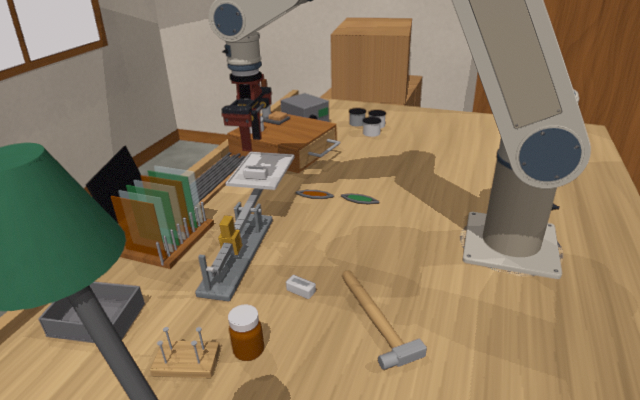

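```bash
python3 -m creep '[{"tx":-40,"ty":45,"tz":0,"rx":0,"ry":0,"rz":-0.1,"fingers":60},{"tx":-80,"ty":90,"tz":0,"rx":0,"ry":0,"rz":-0.2,"fingers":60},{"tx":-120,"ty":135,"tz":-20,"rx":0,"ry":0,"rz":-0.3,"fingers":60},{"tx":-160,"ty":180,"tz":-60,"rx":0,"ry":0,"rz":-0.34,"fingers":60},{"tx":-200,"ty":225,"tz":-100,"rx":0,"ry":0,"rz":-0.34,"fingers":60},{"tx":-217,"ty":245,"tz":-115,"rx":0,"ry":0,"rz":-0.34,"fingers":60},{"tx":-217,"ty":245,"tz":-115,"rx":0,"ry":0,"rz":-0.34,"fingers":60},{"tx":-217,"ty":245,"tz":-115,"rx":0,"ry":0,"rz":-0.34,"fingers":60}]'
python3 -c "
from h import *
go(430,312,14,1.363)
im=snap('wrist','w9.png');print(proj(im,[430,312,26]))
"
```

```text
t: 13.42
ee_pos: [429.5, 311.6, 101.3]
orientation: [-1.566, 0.162, -0.161]
ft_force: [1.5, -0.0, -0.5]
width: 67.0
tool y [-0.001 -0.001 -1.   ] jaw 1.366 q6 -0.76
shift [  0.5   0.4 -87.3] rz -0.003 alt 3.139
[[322.45688371 210.22496621]]
```

View pics/w9.png

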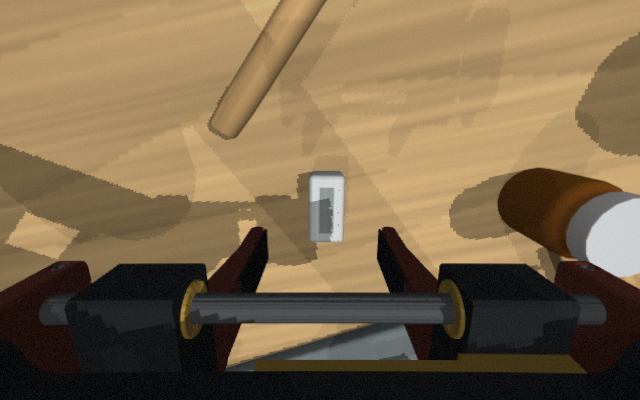

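```bash
python3 -m creep '[{"tx":0,"ty":0,"tz":-50,"rx":0,"ry":0,"rz":0,"fingers":60},{"tx":0,"ty":0,"tz":-75,"rx":0,"ry":0,"rz":0,"fingers":60},{"tx":0,"ty":0,"tz":-88,"rx":0,"ry":0,"rz":0,"fingers":60},{"tx":0,"ty":0,"tz":-88,"rx":0,"ry":0,"rz":0,"fingers":255},{"tx":0,"ty":0,"tz":-88,"rx":0,"ry":0,"rz":0,"fingers":255},{"tx":0,"ty":0,"tz":-88,"rx":0,"ry":0,"rz":0,"fingers":255},{"tx":0,"ty":0,"tz":-88,"rx":0,"ry":0,"rz":0,"fingers":255},{"tx":0,"ty":0,"tz":-88,"rx":0,"ry":0,"rz":0,"fingers":255},{"tx":0,"ty":0,"tz":-88,"rx":0,"ry":0,"rz":0,"fingers":255},{"tx":0,"ty":0,"tz":-88,"rx":0,"ry":0,"rz":0,"fingers":255}]'
python3 -m creep '[{"tx":0,"ty":0,"tz":50,"rx":0,"ry":0,"rz":0,"fingers":255},{"tx":0,"ty":0,"tz":110,"rx":0,"ry":0,"rz":0,"fingers":255},{"tx":0,"ty":0,"tz":170,"rx":0,"ry":0,"rz":0,"fingers":255},{"tx":0,"ty":0,"tz":190,"rx":0,"ry":0,"rz":0,"fingers":255},{"tx":0,"ty":0,"tz":190,"rx":0,"ry":0,"rz":0,"fingers":255}]'
python3 -c "
from h import *
go(657,-22,200,1.705)"
```

```text
t: 14.72
ee_pos: [430.2, 312.7, 14.5]
orientation: [-1.563, 0.16, -0.163]
ft_force: [-0.0, 1.8, 7.1]
width: 29.6
t: 15.35
ee_pos: [430.0, 312.2, 205.0]
orientation: [-1.563, 0.16, -0.163]
ft_force: [-0.8, 0.5, -2.8]
width: 30.0
tool y [ 0.002  0.002 -1.   ] jaw 1.365 q6 -0.76
shift [ 227.  -334.2   -5. ] rz 0.34 alt -2.802
```

```bash
python3 -m creep '[{"tx":32,"ty":-48,"tz":0,"rx":0,"ry":0,"rz":0.05,"fingers":255},{"tx":65,"ty":-96,"tz":0,"rx":0,"ry":0,"rz":0.1,"fingers":255},{"tx":98,"ty":-144,"tz":0,"rx":0,"ry":0,"rz":0.15,"fingers":255},{"tx":130,"ty":-192,"tz":0,"rx":0,"ry":0,"rz":0.2,"fingers":255},{"tx":163,"ty":-240,"tz":0,"rx":0,"ry":0,"rz":0.25,"fingers":255},{"tx":195,"ty":-288,"tz":0,"rx":0,"ry":0,"rz":0.3,"fingers":255},{"tx":220,"ty":-324,"tz":0,"rx":0,"ry":0,"rz":0.34,"fingers":255},{"tx":227,"ty":-334,"tz":-3,"rx":0,"ry":0,"rz":0.34,"fingers":255},{"tx":227,"ty":-334,"tz":-3,"rx":0,"ry":0,"rz":0.34,"fingers":255},{"tx":227,"ty":-334,"tz":-3,"rx":0,"ry":0,"rz":0.34,"fingers":255}]'
python3 -c "
from h import *
go(657,-22,138,1.705)
im=snap('wrist','w10.png');snap('side','s10.png')
"
```

```text
t: 16.6
ee_pos: [655.3, -20.9, 199.6]
orientation: [-1.568, -0.104, 0.108]
ft_force: [-0.3, -0.3, -2.1]
width: 29.3
tool y [-0.002  0.    -1.   ] jaw 1.706 q6 -1.76
shift [  1.7  -1.1 -61.6] rz -0.001 alt 3.141
```

View pics/w10.png

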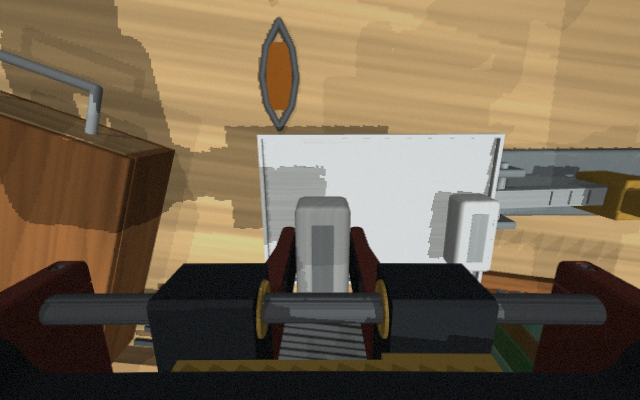

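View pics/s10.png

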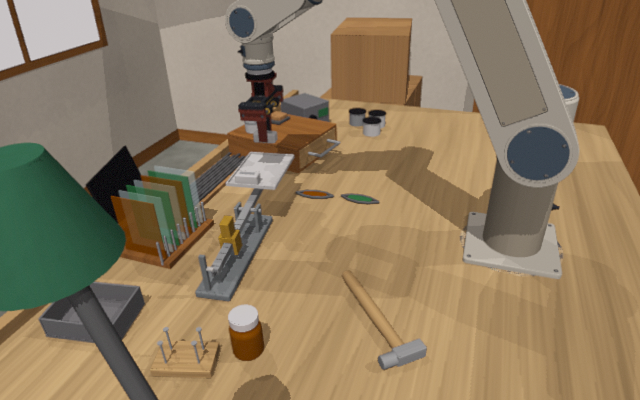

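```bash
python3 -m creep '[{"tx":2,"ty":-1,"tz":-30,"rx":0,"ry":0,"rz":0,"fingers":255},{"tx":2,"ty":-1,"tz":-50,"rx":0,"ry":0,"rz":0,"fingers":255},{"tx":2,"ty":-1,"tz":-60,"rx":0,"ry":0,"rz":0,"fingers":255},{"tx":2,"ty":-1,"tz":-64,"rx":0,"ry":0,"rz":0,"fingers":255},{"tx":2,"ty":-1,"tz":-64,"rx":0,"ry":0,"rz":0,"fingers":255}]'
python3 -m creep '[{"tx":0,"ty":0,"tz":-2,"rx":0,"ry":0,"rz":0,"fingers":110},{"tx":0,"ty":0,"tz":-2,"rx":0,"ry":0,"rz":0,"fingers":110},{"tx":0,"ty":0,"tz":-2,"rx":0,"ry":0,"rz":0,"fingers":110},{"tx":0,"ty":0,"tz":-2,"rx":0,"ry":0,"rz":0,"fingers":110},{"tx":0,"ty":0,"tz":40,"rx":0,"ry":0,"rz":0,"fingers":110},{"tx":0,"ty":0,"tz":80,"rx":0,"ry":0,"rz":0,"fingers":60},{"tx":0,"ty":0,"tz":80,"rx":0,"ry":0,"rz":0,"fingers":60},{"tx":0,"ty":0,"tz":80,"rx":0,"ry":0,"rz":0,"fingers":60}]'
python3 -c "
from h import *
im=snap('wrist','w11.png');im=snap('side')
cv2.imwrite('pics/s11.png',cv2.resize(im['pixels'][140:300,180:340],None,fx=3.7,fy=3.7,interpolation=cv2.INTER_CUBIC))
"
```

```text
t: 17.32
ee_pos: [658.7, -23.0, 137.0]
orientation: [-1.568, -0.106, 0.105]
ft_force: [-1.4, 0.3, -2.3]
width: 29.8
t: 18.32
ee_pos: [658.1, -23.1, 216.2]
orientation: [-1.568, -0.105, 0.106]
ft_force: [0.0, -0.2, -0.1]
width: 67.3
```

View pics/s11.png

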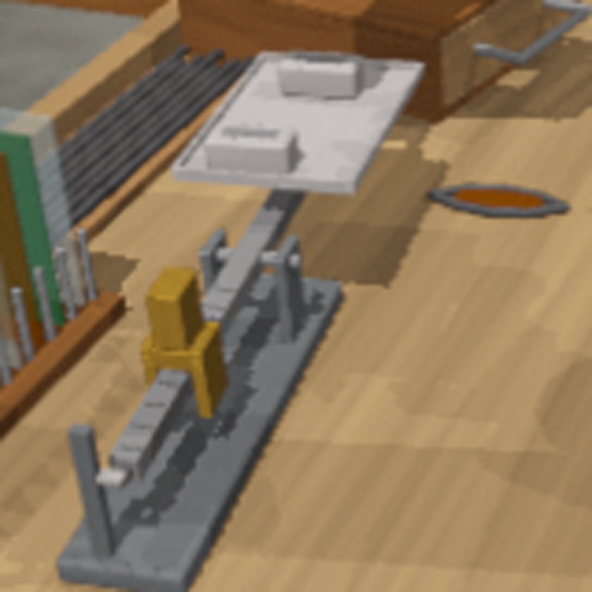

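View pics/w11.png

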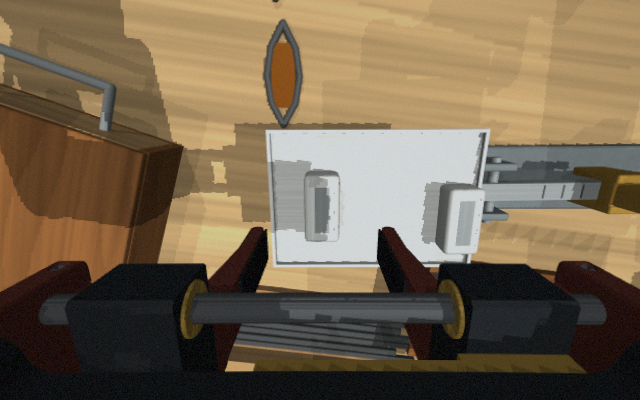

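```bash
python3 -m creep '[{"tx":0,"ty":-40,"tz":40,"rx":0,"ry":0,"rz":0,"fingers":60},{"tx":0,"ty":-80,"tz":40,"rx":0,"ry":0,"rz":0,"fingers":60},{"tx":0,"ty":-80,"tz":40,"rx":0,"ry":0,"rz":0,"fingers":60},{"tx":0,"ty":-80,"tz":40,"rx":0,"ry":0,"rz":0,"fingers":60},{"tx":0,"ty":-80,"tz":40,"rx":0,"ry":0,"rz":0,"fingers":60}]'
python3 -c "
from h import *
im=snap('side')
cv2.imwrite('pics/s12.png',cv2.resize(im['pixels'][140:300,180:340],None,fx=3.7,fy=3.7,interpolation=cv2.INTER_CUBIC))
cv2.imwrite('pics/s12b.png',cv2.resize(im['pixels'][245:300,190:270],None,fx=10,fy=10,interpolation=cv2.INTER_CUBIC))
f=lambda p:((p-[180,140]+.36)*3.7).round()
for z in (127,114,101): print(z,f(proj(im,[[575,106,z],[702,124,z],[727,-61,z],[600,-79,z]])).tolist())
y=np.array([-.134,.991,0]);pv=np.array([633.6,151.5,75])
for d in (200,238):
  for a in (-.1,0,.1): print(d,a,f(proj(im,pv+y*d+[0,0,a*d])), proj(im,pv+y*d+[0,0,a*d]))
top=snap('top','t12.png')
"
```

```text
t: 19.05
ee_pos: [658.2, -102.0, 255.7]
orientation: [-1.568, -0.105, 0.107]
ft_force: [0.9, -0.3, 1.2]
width: 67.0
127 [[351.0, 172.0], [171.0, 158.0], [261.0, 46.0], [421.0, 55.0]]
114 [[352.0, 189.0], [174.0, 175.0], [263.0, 61.0], [422.0, 71.0]]
101 [[354.0, 205.0], [176.0, 191.0], [264.0, 76.0], [423.0, 86.0]]
200 -0.1 [[139. 465.]] [[217.20773657 265.3766353 ]]
200 0 [[134. 438.]] [[215.89010732 258.01568274]]
200 0.1 [[129. 410.]] [[214.54875632 250.49443385]]
238 -0.1 [[114. 512.]] [[210.47619811 278.00732008]]
238 0 [[108. 479.]] [[208.76090744 269.13109615]]
238 0.1 [[101. 445.]] [[207.00723445 260.01479018]]
```

View pics/s12.png

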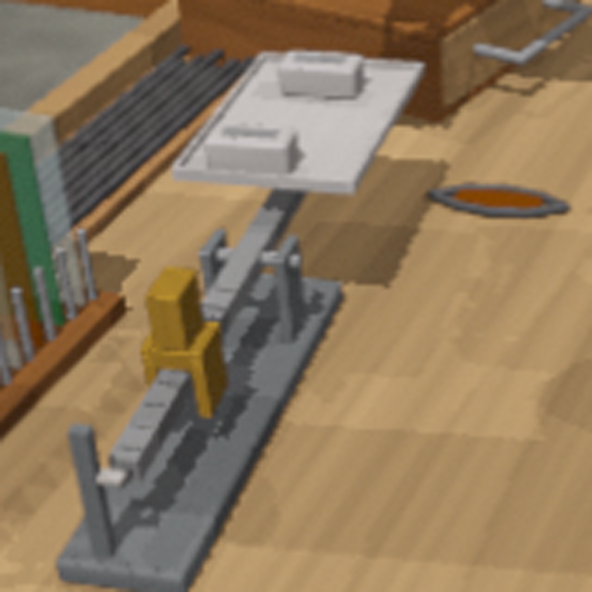

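View pics/s12b.png

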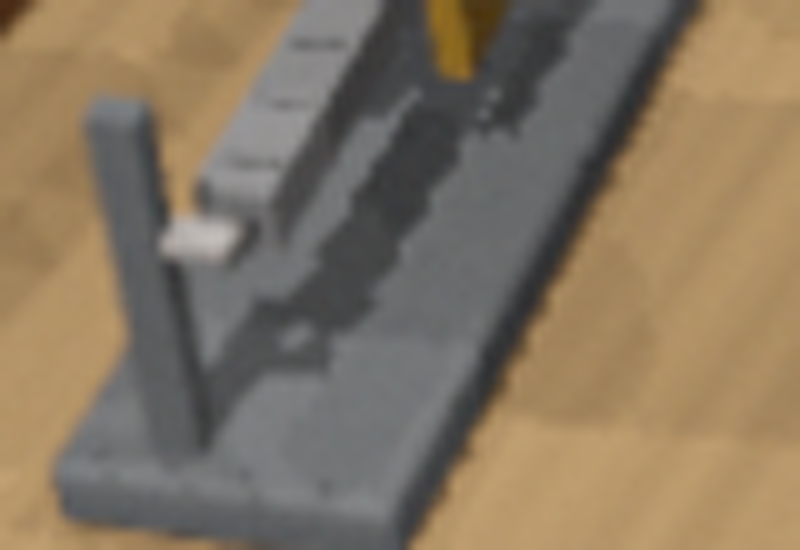

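View pics/t12.png

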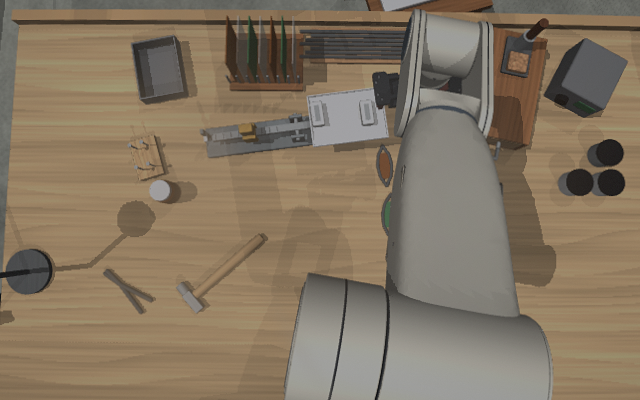

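```bash
python3 -c "
from h import *
a=cv2.imread('pics/side0.png');b=snap('side','s13.png')['pixels']
c=np.hstack([cv2.resize(x[145:200,222:302],None,fx=5,fy=5,interpolation=cv2.INTER_CUBIC) for x in (a,b)]); d=np.hstack([cv2.resize(x[240:295,195:275],None,fx=5,fy=5,interpolation=cv2.INTER_CUBIC) for x in (a,b)])
cv2.imwrite('pics/cmp.png',np.vstack([c,d]))
"
```

```text
(no output)
```

View pics/cmp.png

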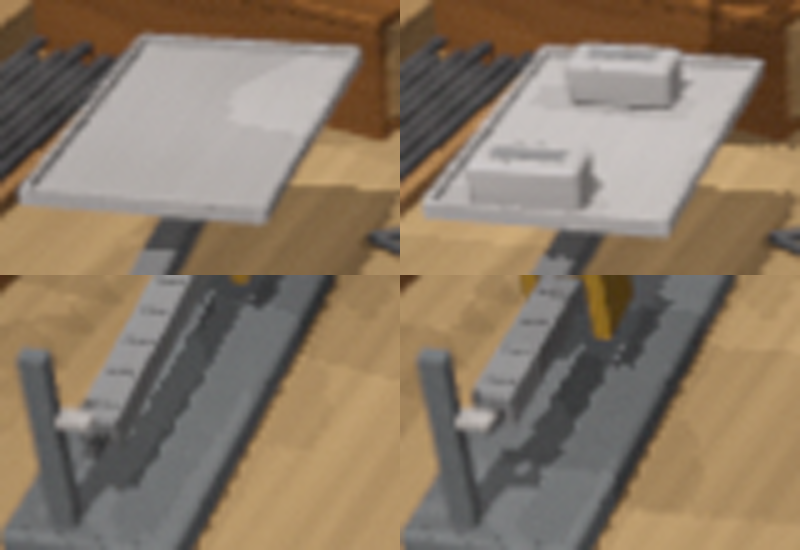

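```bash
python3 -c "
from h import *
go(618,275,180,.134)"
python3 -m creep '[{"tx":0,"ty":50,"tz":0,"rx":0,"ry":0,"rz":-0.18,"fingers":20},{"tx":0,"ty":100,"tz":0,"rx":0,"ry":0,"rz":-0.36,"fingers":20},{"tx":-10,"ty":150,"tz":0,"rx":0,"ry":0,"rz":-0.54,"fingers":20},{"tx":-15,"ty":200,"tz":0,"rx":0,"ry":0,"rz":-0.72,"fingers":20},{"tx":-20,"ty":250,"tz":0,"rx":0,"ry":0,"rz":-0.9,"fingers":20},{"tx":-30,"ty":300,"tz":0,"rx":0,"ry":0,"rz":-1.08,"fingers":20},{"tx":-35,"ty":350,"tz":0,"rx":0,"ry":0,"rz":-1.26,"fingers":20},{"tx":-40,"ty":377,"tz":-20,"rx":0,"ry":0,"rz":-1.44,"fingers":20},{"tx":-40,"ty":377,"tz":-40,"rx":0,"ry":0,"rz":-1.571,"fingers":20},{"tx":-40,"ty":377,"tz":-60,"rx":0,"ry":0,"rz":-1.571,"fingers":20}]'
python3 -c "
from h import *
go(618,275,112,.134)
snap('wrist','w14.png')"
```

```text
tool y [-0.001  0.    -1.   ] jaw 1.706 q6 -1.88
shift [-40.5 377.2 -76.3] rz 1.569 alt -1.572
t: 20.45
ee_pos: [618.1, 274.8, 195.9]
orientation: [-1.271, 1.108, -1.108]
ft_force: [-0.2, 0.0, -0.2]
width: 81.1
tool y [ 0.  0. -1.] jaw 0.137 q6 0.26
shift [ -0.1   0.2 -83.9] rz -0.003 alt 3.139
```

View pics/w14.png

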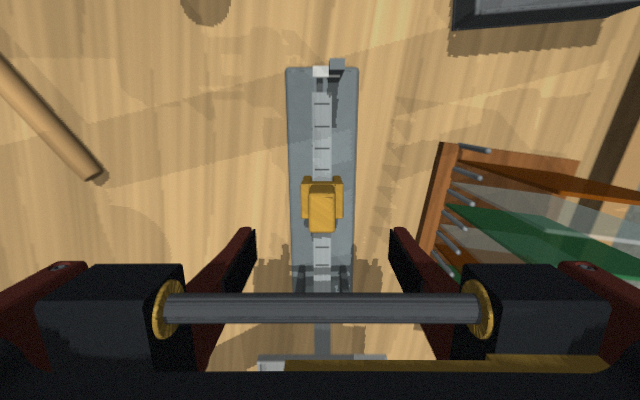

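```bash
python3 -m creep '[{"tx":0,"ty":0,"tz":-50,"rx":0,"ry":0,"rz":0,"fingers":60},{"tx":0,"ty":0,"tz":-84,"rx":0,"ry":0,"rz":0,"fingers":60},{"tx":0,"ty":0,"tz":-84,"rx":0,"ry":0,"rz":0,"fingers":255},{"tx":0,"ty":0,"tz":-84,"rx":0,"ry":0,"rz":0,"fingers":255},{"tx":0,"ty":0,"tz":-84,"rx":0,"ry":0,"rz":0,"fingers":255},{"tx":0,"ty":0,"tz":-84,"rx":0,"ry":0,"rz":0,"fingers":255},{"tx":0,"ty":0,"tz":-84,"rx":0,"ry":0,"rz":0,"fingers":255},{"tx":0,"ty":0,"tz":-84,"rx":0,"ry":0,"rz":0,"fingers":255},{"tx":0,"ty":0,"tz":-84,"rx":0,"ry":0,"rz":0,"fingers":255},{"tx":0,"ty":0,"tz":-84,"rx":0,"ry":0,"rz":0,"fingers":255}]'
```

```text
t: 21.75
ee_pos: [617.7, 274.1, 113.0]
orientation: [-1.271, 1.11, -1.109]
ft_force: [-4.3, 0.9, 4.1]
width: 21.8
```

```bash
python3 -m creep '[{"tx":0,"ty":-2,"tz":0,"rx":0,"ry":0,"rz":0,"fingers":255},{"tx":1,"ty":-4,"tz":0,"rx":0,"ry":0,"rz":0,"fingers":255},{"tx":1,"ty":-6.5,"tz":0,"rx":0,"ry":0,"rz":0,"fingers":255},{"tx":1,"ty":-6.5,"tz":0,"rx":0,"ry":0,"rz":0,"fingers":255},{"tx":1,"ty":-6.5,"tz":0,"rx":0,"ry":0,"rz":0,"fingers":255}]'
python3 -m creep '[{"tx":0,"ty":0,"tz":0,"rx":0,"ry":0,"rz":0,"fingers":60},{"tx":0,"ty":0,"tz":0,"rx":0,"ry":0,"rz":0,"fingers":60},{"tx":0,"ty":0,"tz":0,"rx":0,"ry":0,"rz":0,"fingers":60},{"tx":0,"ty":0,"tz":0,"rx":0,"ry":0,"rz":0,"fingers":60},{"tx":0,"ty":0,"tz":40,"rx":0,"ry":0,"rz":0,"fingers":60},{"tx":0,"ty":0,"tz":90,"rx":0,"ry":0,"rz":0,"fingers":60},{"tx":0,"ty":0,"tz":90,"rx":0,"ry":0,"rz":0,"fingers":60},{"tx":0,"ty":0,"tz":90,"rx":0,"ry":0,"rz":0,"fingers":60},{"tx":0,"ty":0,"tz":90,"rx":0,"ry":0,"rz":0,"fingers":60},{"tx":0,"ty":0,"tz":90,"rx":0,"ry":0,"rz":0,"fingers":60}]'
python3 -m creep '[{"tx":0,"ty":0,"tz":0,"rx":0,"ry":0,"rz":0,"fingers":60},{"tx":0,"ty":0,"tz":0,"rx":0,"ry":0,"rz":0,"fingers":60},{"tx":0,"ty":0,"tz":0,"rx":0,"ry":0,"rz":0,"fingers":60},{"tx":0,"ty":0,"tz":0,"rx":0,"ry":0,"rz":0,"fingers":60},{"tx":0,"ty":0,"tz":0,"rx":0,"ry":0,"rz":0,"fingers":60},{"tx":0,"ty":0,"tz":0,"rx":0,"ry":0,"rz":0,"fingers":60}]'
python3 -c "
from h import *
a=cv2.imread('pics/side0.png');b=snap('side','s15.png')['pixels']
c=np.hstack([cv2.resize(x[145:200,222:302],None,fx=5,fy=5,interpolation=cv2.INTER_CUBIC) for x in (a,b)]); d=np.hstack([cv2.resize(x[240:295,195:275],None,fx=5,fy=5,interpolation=cv2.INTER_CUBIC) for x in (a,b)])
cv2.imwrite('pics/cmp2.png',np.vstack([c,d]))
"
```

```text
t: 22.38
ee_pos: [618.7, 267.7, 113.1]
orientation: [-1.271, 1.11, -1.109]
ft_force: [-6.0, 2.2, 5.2]
width: 22.1
t: 23.62
ee_pos: [618.9, 267.1, 201.2]
orientation: [-1.272, 1.111, -1.109]
ft_force: [-0.5, 1.2, -0.2]
width: 67.0
t: 24.38
ee_pos: [619.5, 267.4, 202.7]
orientation: [-1.27, 1.11, -1.11]
ft_force: [-0.7, 0.4, 0.1]
width: 67.0
```

View pics/cmp2.png

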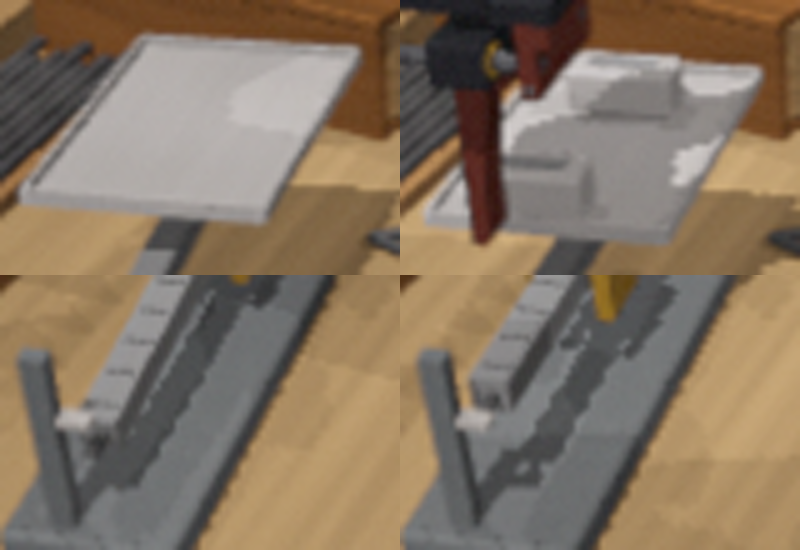

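```bash
python3 -c "
from h import *
L=[cv2.imread('pics/'+f) for f in ('side0.png','s13.png','s15.png')]
c=np.hstack([cv2.resize(x[252:284,200:226],None,fx=10,fy=10,interpolation=cv2.INTER_CUBIC) for x in L])
d=np.hstack([cv2.resize(x[175:200,260:286],None,fx=10,fy=10,interpolation=cv2.INTER_CUBIC) for x in L])
cv2.imwrite('pics/cmp3.png',np.vstack([c,d]))
"
```

```text
(no output)
```

View pics/cmp3.png

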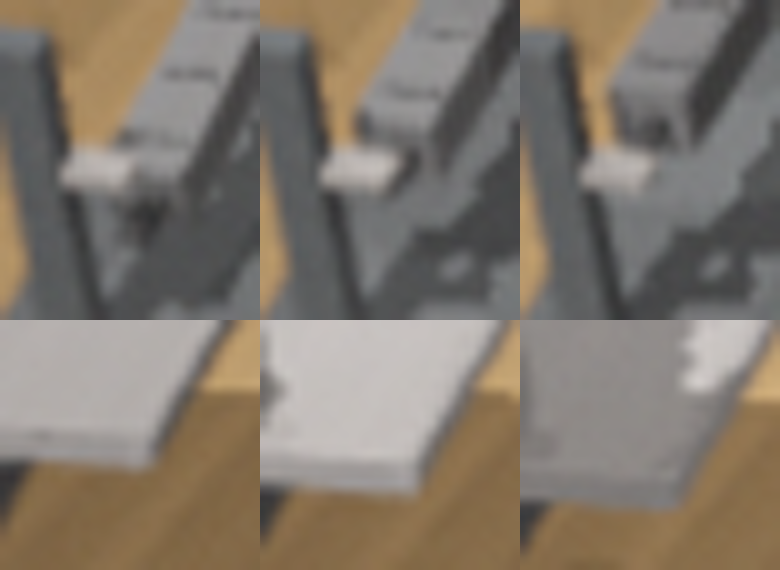

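```bash
python3 -c "
from h import *
go(571,-320,110,-.214)"
python3 -m creep '[{"tx":-4,"ty":-60,"tz":10,"rx":0,"ry":0,"rz":-0.04,"fingers":137},{"tx":-9,"ty":-120,"tz":20,"rx":0,"ry":0,"rz":-0.08,"fingers":137},{"tx":-14,"ty":-180,"tz":20,"rx":0,"ry":0,"rz":-0.12,"fingers":137},{"tx":-19,"ty":-240,"tz":20,"rx":0,"ry":0,"rz":-0.16,"fingers":137},{"tx":-24,"ty":-300,"tz":20,"rx":0,"ry":0,"rz":-0.2,"fingers":137},{"tx":-29,"ty":-360,"tz":20,"rx":0,"ry":0,"rz":-0.24,"fingers":137},{"tx":-34,"ty":-420,"tz":20,"rx":0,"ry":0,"rz":-0.28,"fingers":137},{"tx":-38,"ty":-480,"tz":0,"rx":0,"ry":0,"rz":-0.32,"fingers":137},{"tx":-43,"ty":-540,"tz":-40,"rx":0,"ry":0,"rz":-0.35,"fingers":137},{"tx":-48,"ty":-587,"tz":-60,"rx":0,"ry":0,"rz":-0.35,"fingers":137}]'
python3 -m creep '[{"tx":0,"ty":0,"tz":0,"rx":0,"ry":0,"rz":0,"fingers":137},{"tx":0,"ty":0,"tz":0,"rx":0,"ry":0,"rz":0,"fingers":137}]'
python3 -c "
from h import *
go(571,-320,110,-.214)
im=snap('wrist','w16.png');print(proj(im,[571,-320,50]))
S=snap('side','s16.png')"
```

```text
tool y [ 0.  0. -1.] jaw 0.134 q6 0.26
shift [ -48.5 -587.4  -92.7] rz -0.348 alt 2.794
t: 25.68
ee_pos: [571.0, -321.2, 141.6]
orientation: [-1.099, 1.367, -1.367]
ft_force: [0.5, 0.1, 0.4]
width: 41.0
t: 25.92
ee_pos: [571.5, -319.3, 142.8]
orientation: [-1.099, 1.367, -1.367]
ft_force: [-0.4, 0.2, -0.1]
width: 40.3
tool y [-0.  0. -1.] jaw -0.217 q6 -0.31
shift [ -0.5  -0.7 -32.8] rz 0.003 alt -3.139
[[322.18476525 204.46745939]]
```

View pics/w16.png

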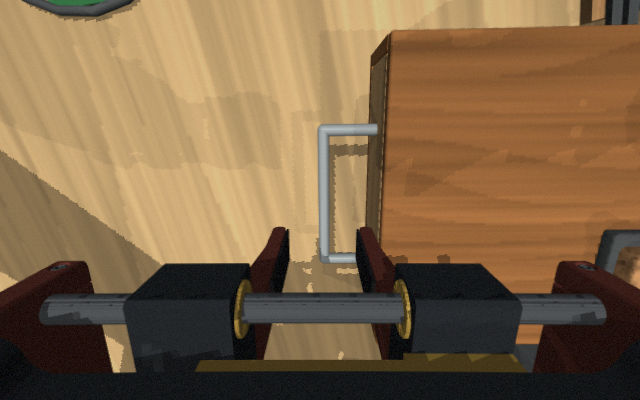

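View pics/s16.png

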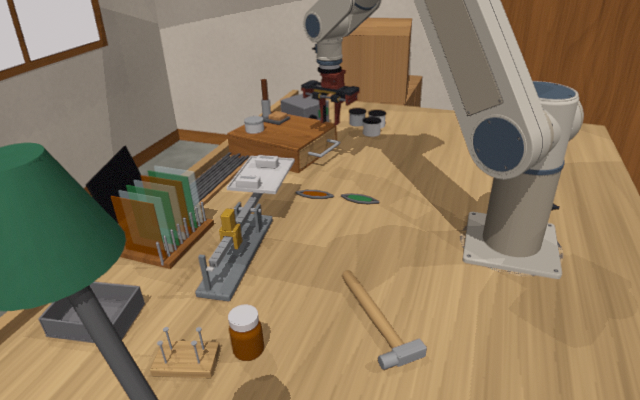

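```bash
python3 -m creep '[{"tx":0.5,"ty":3,"tz":-40,"rx":0,"ry":0,"rz":0,"fingers":137},{"tx":0.5,"ty":3,"tz":-80,"rx":0,"ry":0,"rz":0,"fingers":137},{"tx":0.5,"ty":3,"tz":-105,"rx":0,"ry":0,"rz":0,"fingers":137},{"tx":0.5,"ty":3,"tz":-105,"rx":0,"ry":0,"rz":0,"fingers":255},{"tx":0.5,"ty":3,"tz":-105,"rx":0,"ry":0,"rz":0,"fingers":255},{"tx":0.5,"ty":3,"tz":-105,"rx":0,"ry":0,"rz":0,"fingers":255},{"tx":0.5,"ty":3,"tz":-105,"rx":0,"ry":0,"rz":0,"fingers":255},{"tx":0.5,"ty":3,"tz":-105,"rx":0,"ry":0,"rz":0,"fingers":255},{"tx":0.5,"ty":3,"tz":-105,"rx":0,"ry":0,"rz":0,"fingers":255}]'
```

```text
t: 27.15
ee_pos: [573.0, -316.9, 39.3]
orientation: [-1.098, 1.364, -1.368]
ft_force: [0.6, 1.8, 7.2]
width: 9.1
```

```bash
python3 -m creep '[{"tx":-15,"ty":3.2,"tz":0,"rx":0,"ry":0,"rz":0,"fingers":255},{"tx":-35,"ty":7.6,"tz":0,"rx":0,"ry":0,"rz":0,"fingers":255},{"tx":-55,"ty":12,"tz":0,"rx":0,"ry":0,"rz":0,"fingers":255},{"tx":-75,"ty":16.3,"tz":0,"rx":0,"ry":0,"rz":0,"fingers":255},{"tx":-95,"ty":20.6,"tz":0,"rx":0,"ry":0,"rz":0,"fingers":255},{"tx":-115,"ty":25,"tz":0,"rx":0,"ry":0,"rz":0,"fingers":255},{"tx":-135,"ty":29.3,"tz":0,"rx":0,"ry":0,"rz":0,"fingers":255},{"tx":-150,"ty":32.5,"tz":0,"rx":0,"ry":0,"rz":0,"fingers":255},{"tx":-160,"ty":34.7,"tz":0,"rx":0,"ry":0,"rz":0,"fingers":255},{"tx":-160,"ty":34.7,"tz":0,"rx":0,"ry":0,"rz":0,"fingers":255}]'
```

```text
t: 28.4
ee_pos: [412.3, -283.1, 39.2]
orientation: [-1.099, 1.364, -1.369]
ft_force: [-2.4, -2.9, 11.7]
width: 9.3
```

```bash
python3 -m creep '[{"tx":-3,"ty":0.6,"tz":0,"rx":0,"ry":0,"rz":0,"fingers":255},{"tx":-6,"ty":1.3,"tz":0,"rx":0,"ry":0,"rz":0,"fingers":255},{"tx":-8,"ty":1.7,"tz":0,"rx":0,"ry":0,"rz":0,"fingers":255},{"tx":-8,"ty":1.7,"tz":0,"rx":0,"ry":0,"rz":0,"fingers":255}]'
python3 -c "
from h import *
S=snap('side','s17.png');snap('top','t17.png')"
```

```text
t: 28.9
ee_pos: [406.7, -282.1, 39.3]
orientation: [-1.097, 1.36, -1.372]
ft_force: [5.8, -0.7, 5.2]
width: 9.2
```

View pics/s17.png

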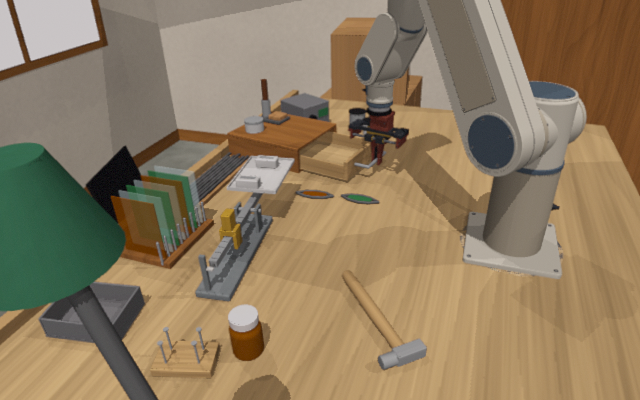

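View pics/t17.png

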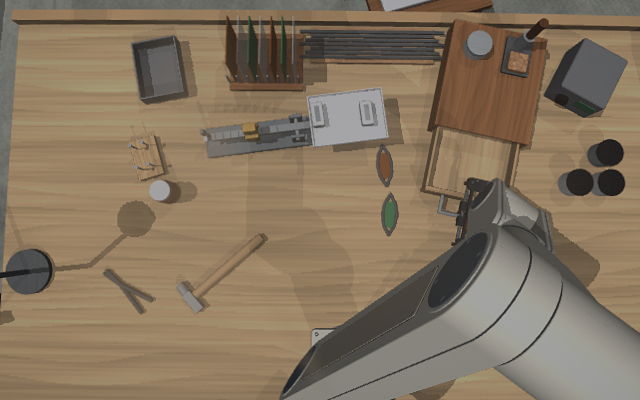

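```bash
python3 -m creep '[{"tx":1,"ty":0,"tz":0,"rx":0,"ry":0,"rz":0,"fingers":137},{"tx":1,"ty":0,"tz":0,"rx":0,"ry":0,"rz":0,"fingers":137},{"tx":1,"ty":0,"tz":0,"rx":0,"ry":0,"rz":0,"fingers":137},{"tx":1,"ty":0,"tz":0,"rx":0,"ry":0,"rz":0,"fingers":137},{"tx":1,"ty":0,"tz":60,"rx":0,"ry":0,"rz":0,"fingers":137},{"tx":1,"ty":0,"tz":120,"rx":0,"ry":0,"rz":0,"fingers":137},{"tx":1,"ty":0,"tz":180,"rx":0,"ry":0,"rz":0,"fingers":60},{"tx":1,"ty":0,"tz":180,"rx":0,"ry":0,"rz":0,"fingers":60}]'
python3 -c "
from h import *
S=snap('top');snap('wrist','w18.png')
cv2.imwrite('pics/t18.png',cv2.resize(S['pixels'][20:220,400:560],None,fx=3,fy=3,interpolation=cv2.INTER_CUBIC))
go(662,-60,230,-1.437)"
```

```text
t: 30.0
ee_pos: [407.3, -281.9, 222.1]
orientation: [-1.097, 1.358, -1.374]
ft_force: [0.3, -0.1, -0.6]
width: 57.2
tool y [ 0.001 -0.    -1.   ] jaw -0.216 q6 -0.41
shift [257.2 220.1  12.3] rz -1.221 alt 1.921
```

View pics/t18.png

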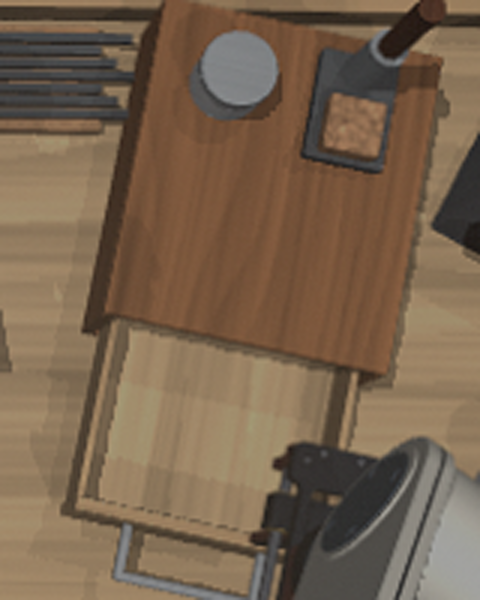

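View pics/w18.png

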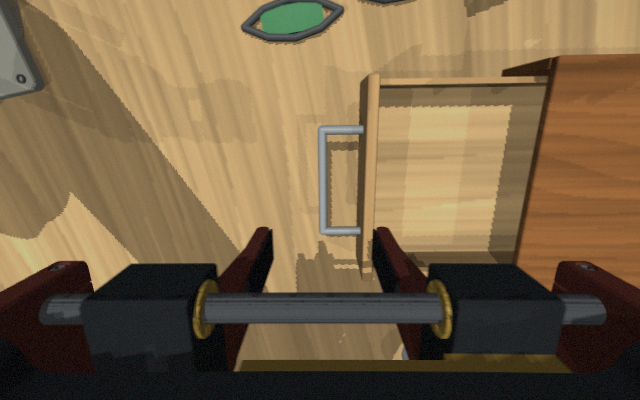

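```bash
python3 -c "
from h import *
T=snap('top');W=snap('wrist')
A=lambda x,y:(x/3+400-.33,y/3+20-.33)
xd=np.array([.977,-.212]);yd=np.array([.212,.977]);h=np.array([406.5,-283])
for n,p,z in (('front in',(93,498),73),('front in',(240,533),73),('left wall top inner',(125,330),56),('left',(100,490),56),('right',(330,370),14),('front outer',(70,513),73)):
  q=onz(T,*A(*p),z);d=q[:2]-h;print(n,q.round(),'rel handle',(d@xd).round(1),(d@yd).round(1))
for n,p,z in (('front in',(378,90),73),('front in',(370,275),73),('front out',(362,100),73),('handle',(323,130),50),('h',(323,232),50),('leftwall in',(500,84),56)):
  q=onz(W,*p,z);d=q[:2]-h;print(n,q.round(),'rel handle',(d@xd).round(1),(d@yd).round(1))
"
```

```text
front in [ 484. -197.   73.] rel handle 57.1 100.9
front in [ 455. -323.   73.] rel handle 55.8 -28.4
left wall top inner [ 634. -230.   56.] rel handle 210.7 99.6
left [ 492. -207.   56.] rel handle 67.7 92.7
right [ 608. -429.   14.] rel handle 228.1 -99.4
front outer [ 471. -177.   73.] rel handle 40.1 117.5
front in [ 478. -194.   73.] rel handle 50.8 102.4
front in [ 436. -391.   73.] rel handle 51.9 -99.3
front out [ 461. -199.   73.] rel handle 35.7 93.3
handle [ 418. -220.   50.] rel handle -2.5 63.9
h [ 392. -336.   50.] rel handle -2.6 -55.2
leftwall in [ 602. -214.   56.] rel handle 176.9 108.7
```

```bash
python3 -c "
from h import *
T=snap('top');P=T['pixels']
cv2.imwrite('pics/t19.png',cv2.resize(P[80:160,295:400],None,fx=7,fy=7,interpolation=cv2.INTER_CUBIC))
b=np.array([633.6,151.5]);xd=np.array([.991,.134]);yd=np.array([-.134,.991])
print([proj(T,[*(b-130*yd+u*xd*65+v*yd*95),114]).round(1).tolist() for u in(-1,1) for v in (-1,1)])
"
```

```text
[[[387.7, 137.6]], [[312.2, 146.8]], [[380.7, 87.1]], [[305.8, 96.0]]]
```

View pics/t19.png

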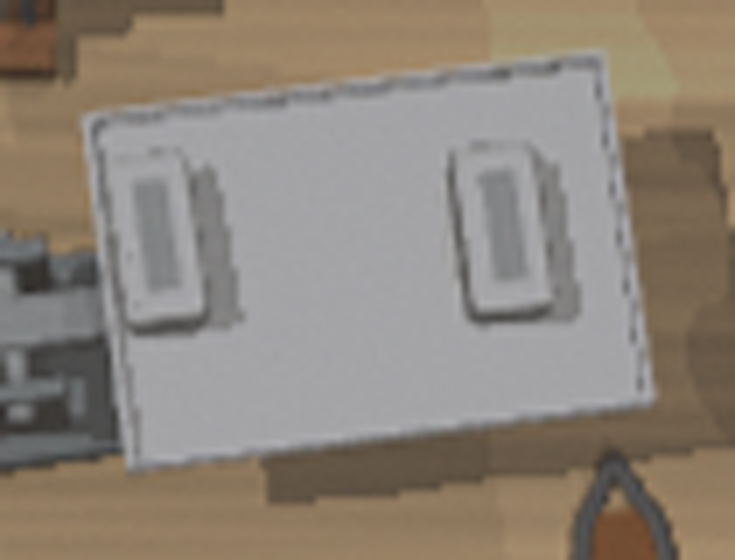

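```bash
python3 -c "
from h import *
T=snap('top')
A=lambda x,y:(x/7+295-.43,y/7+80-.43)
for n,c,e1,e2 in (('A',(156,234),(149,178),(165,290)),('B',(502,224),(492,168),(513,280))):
  p,q=onz(T,*A(*e1),135),onz(T,*A(*e2),135); d=p-q
  print(n,onz(T,*A(*c),135).round(1),np.arctan2(d[1],d[0])-np.pi/2, np.linalg.norm(d))
for p in ((85,115),(600,55),(650,400),(130,465)): print(onz(T,*A(*p),114).round())
"
```

```text
A [654.3  97.2 135. ] -1.4206200606047044 40.45087546066669
B [659.4 -24.4 135. ] -1.3870725857140571 40.71718247654712
[703. 123. 114.]
[727. -62. 114.]
[601. -79. 114.]
[576. 106. 114.]
```

```bash
python3 -m creep '[{"tx":30,"ty":30,"tz":0,"rx":0,"ry":0,"rz":-0.15,"fingers":60},{"tx":70,"ty":70,"tz":0,"rx":0,"ry":0,"rz":-0.3,"fingers":60},{"tx":110,"ty":110,"tz":0,"rx":0,"ry":0,"rz":-0.45,"fingers":60},{"tx":150,"ty":150,"tz":0,"rx":0,"ry":0,"rz":-0.6,"fingers":60},{"tx":190,"ty":190,"tz":0,"rx":0,"ry":0,"rz":-0.75,"fingers":60},{"tx":220,"ty":220,"tz":0,"rx":0,"ry":0,"rz":-0.9,"fingers":60},{"tx":245,"ty":250,"tz":0,"rx":0,"ry":0,"rz":-1.05,"fingers":60},{"tx":251.7,"ty":257.5,"tz":-10,"rx":0,"ry":0,"rz":-1.204,"fingers":60},{"tx":251.7,"ty":257.5,"tz":-22,"rx":0,"ry":0,"rz":-1.204,"fingers":60},{"tx":251.7,"ty":257.5,"tz":-22,"rx":0,"ry":0,"rz":-1.204,"fingers":60}]'
python3 -c "
from h import *
go(659,-24,123.5,-1.42)
W=snap('wrist','w20.png');print(proj(W,[659,-24,135]))
snap('side','s20.png')"
```

```text
t: 31.55
ee_pos: [655.0, -23.1, 193.2]
orientation: [-0.17, 2.144, -2.143]
ft_force: [-0.5, -0.3, -0.1]
width: 67.1
tool y [-0.005  0.    -1.   ] jaw -1.417 q6 1.36
shift [  4.   -0.9 -69.7] rz -0.003 alt 3.139
[[324.75449649 210.85638396]]
```

View pics/w20.png

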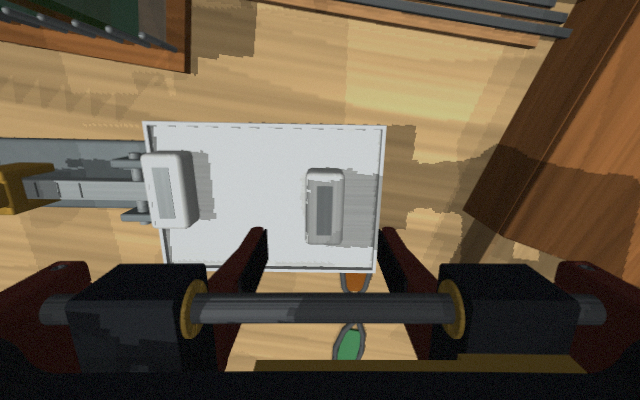

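View pics/s20.png

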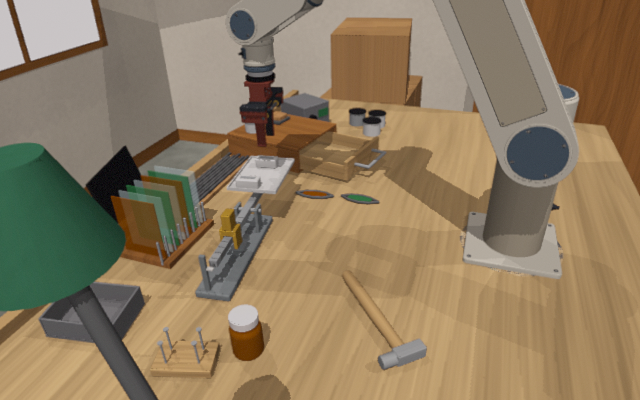

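```bash
python3 -m creep '[{"tx":3,"ty":0,"tz":-15,"rx":0,"ry":0,"rz":0,"fingers":108},{"tx":3,"ty":0,"tz":-30,"rx":0,"ry":0,"rz":0,"fingers":108},{"tx":3,"ty":0,"tz":-45,"rx":0,"ry":0,"rz":0,"fingers":108},{"tx":3,"ty":0,"tz":-60,"rx":0,"ry":0,"rz":0,"fingers":108},{"tx":3,"ty":0,"tz":-70,"rx":0,"ry":0,"rz":0,"fingers":108},{"tx":3,"ty":0,"tz":-70,"rx":0,"ry":0,"rz":0,"fingers":255},{"tx":3,"ty":0,"tz":-70,"rx":0,"ry":0,"rz":0,"fingers":255},{"tx":3,"ty":0,"tz":-70,"rx":0,"ry":0,"rz":0,"fingers":255},{"tx":3,"ty":0,"tz":-70,"rx":0,"ry":0,"rz":0,"fingers":255},{"tx":3,"ty":0,"tz":-70,"rx":0,"ry":0,"rz":0,"fingers":255}]'
python3 -m creep '[{"tx":0,"ty":0,"tz":0,"rx":0,"ry":0,"rz":0,"fingers":255}]'
```

```text
t: 32.9
ee_pos: [660.2, -22.7, 126.1]
orientation: [-0.161, 2.142, -2.143]
ft_force: [0.6, -0.1, -0.5]
width: 29.9
t: 33.02
ee_pos: [660.2, -22.7, 126.0]
orientation: [-0.161, 2.142, -2.143]
ft_force: [1.8, -1.4, 0.4]
width: 29.9
```

```bash
python3 -m creep '[{"tx":0,"ty":0,"tz":30,"rx":0,"ry":0,"rz":0,"fingers":255},{"tx":0,"ty":0,"tz":70,"rx":0,"ry":0,"rz":0,"fingers":255},{"tx":0,"ty":0,"tz":90,"rx":0,"ry":0,"rz":0,"fingers":255},{"tx":0,"ty":0,"tz":90,"rx":0,"ry":0,"rz":0,"fingers":255}]'
python3 -c "
from h import *
go(534,-356,130,-1.785)"
```

```text
t: 33.52
ee_pos: [660.2, -22.7, 216.7]
orientation: [-0.16, 2.142, -2.142]
ft_force: [-0.8, -1.0, -1.8]
width: 29.8
tool y [ 0.002 -0.    -1.   ] jaw -1.42 q6 1.37
shift [-126.2 -333.3  -86.7] rz -0.365 alt 2.777
```

```bash
python3 -m creep '[{"tx":-20,"ty":-50,"tz":0,"rx":0,"ry":0,"rz":-0.06,"fingers":255},{"tx":-40,"ty":-100,"tz":0,"rx":0,"ry":0,"rz":-0.12,"fingers":255},{"tx":-60,"ty":-155,"tz":0,"rx":0,"ry":0,"rz":-0.18,"fingers":255},{"tx":-80,"ty":-210,"tz":0,"rx":0,"ry":0,"rz":-0.24,"fingers":255},{"tx":-100,"ty":-265,"tz":0,"rx":0,"ry":0,"rz":-0.3,"fingers":255},{"tx":-120,"ty":-315,"tz":-10,"rx":0,"ry":0,"rz":-0.365,"fingers":255},{"tx":-126,"ty":-333,"tz":-30,"rx":0,"ry":0,"rz":-0.365,"fingers":255},{"tx":-126,"ty":-333,"tz":-70,"rx":0,"ry":0,"rz":-0.365,"fingers":255},{"tx":-126,"ty":-333,"tz":-80,"rx":0,"ry":0,"rz":-0.365,"fingers":255},{"tx":-126,"ty":-333,"tz":-80,"rx":0,"ry":0,"rz":-0.365,"fingers":255}]'
python3 -c "
from h import *
go(534,-356,33,-1.785)
W=snap('wrist','w21.png')
snap('side','s21.png');snap('top','t21.png')"
```

```text
t: 34.78
ee_pos: [533.4, -354.5, 134.3]
orientation: [-0.223, -2.11, 2.106]
ft_force: [-0.5, -0.1, -2.1]
width: 29.6
tool y [-0.002  0.002 -1.   ] jaw -1.784 q6 1.18
shift [   0.6   -1.5 -101.3] rz -0.001 alt 3.14
```

View pics/w21.png

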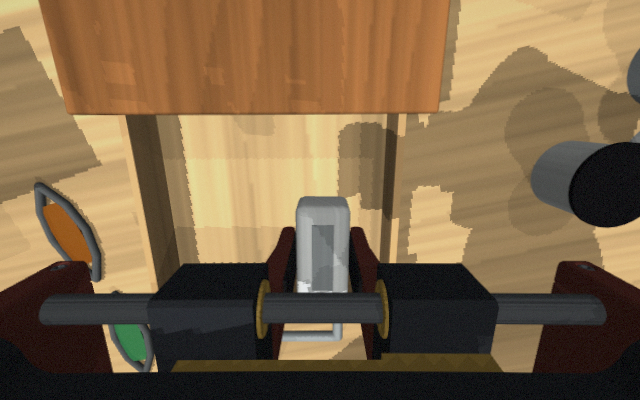

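View pics/s21.png

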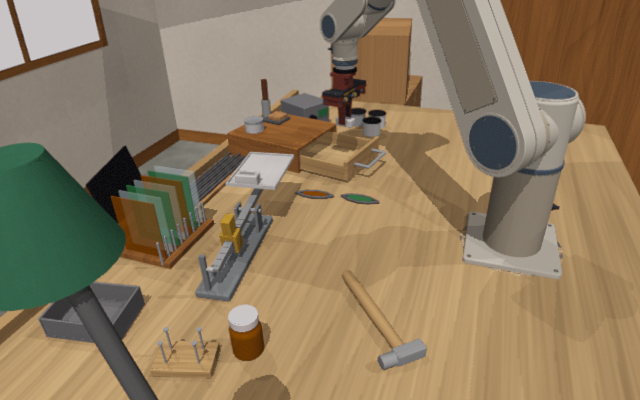

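```bash
python3 -m creep '[{"tx":0,"ty":-1,"tz":-40,"rx":0,"ry":0,"rz":0,"fingers":255},{"tx":0,"ty":-1,"tz":-75,"rx":0,"ry":0,"rz":0,"fingers":255},{"tx":0,"ty":-1,"tz":-93,"rx":0,"ry":0,"rz":0,"fingers":255},{"tx":0,"ty":-1,"tz":-98,"rx":0,"ry":0,"rz":0,"fingers":255},{"tx":0,"ty":-1,"tz":-98,"rx":0,"ry":0,"rz":0,"fingers":255}]'
```

```text
t: 35.55
ee_pos: [534.4, -357.1, 38.6]
orientation: [-0.228, -2.108, 2.11]
ft_force: [-0.3, -0.1, -2.7]
width: 29.8
```

```bash
python3 -m creep '[{"tx":0,"ty":0,"tz":-3,"rx":0,"ry":0,"rz":0,"fingers":255},{"tx":0,"ty":0,"tz":-6,"rx":0,"ry":0,"rz":0,"fingers":255},{"tx":0,"ty":0,"tz":-7,"rx":0,"ry":0,"rz":0,"fingers":255}]'
```

```text
t: 35.92
ee_pos: [533.8, -356.8, 31.0]
orientation: [-0.227, -2.108, 2.109]
ft_force: [-1.7, 1.3, 8.4]
width: 29.8
```

Contact with the floor; release and back off.

```bash
python3 -m creep '[{"tx":0,"ty":0,"tz":0,"rx":0,"ry":0,"rz":0,"fingers":115},{"tx":0,"ty":0,"tz":0,"rx":0,"ry":0,"rz":0,"fingers":115},{"tx":0,"ty":0,"tz":0,"rx":0,"ry":0,"rz":0,"fingers":115},{"tx":0,"ty":0,"tz":0,"rx":0,"ry":0,"rz":0,"fingers":115},{"tx":0,"ty":0,"tz":40,"rx":0,"ry":0,"rz":0,"fingers":115},{"tx":0,"ty":0,"tz":100,"rx":0,"ry":0,"rz":0,"fingers":115},{"tx":0,"ty":0,"tz":160,"rx":0,"ry":0,"rz":0,"fingers":115},{"tx":0,"ty":0,"tz":185,"rx":0,"ry":0,"rz":0,"fingers":115},{"tx":0,"ty":0,"tz":185,"rx":0,"ry":0,"rz":0,"fingers":115}]'
python3 -c "
from h import *
go(654,97,215,-1.42)
W=snap('wrist','w22.png')
T=snap('top')
cv2.imwrite('pics/t22.png',cv2.resize(T['pixels'][80:160,295:400],None,fx=7,fy=7,interpolation=cv2.INTER_CUBIC))"
```

```text
t: 37.05
ee_pos: [534.8, -357.4, 218.1]
orientation: [-0.231, -2.108, 2.113]
ft_force: [-0.0, 0.2, -0.9]
width: 48.5
tool y [ 0.004 -0.003 -1.   ] jaw -1.785 q6 1.18
shift [119.2 454.4  -3.1] rz 0.365 alt -2.777
```

View pics/w22.png

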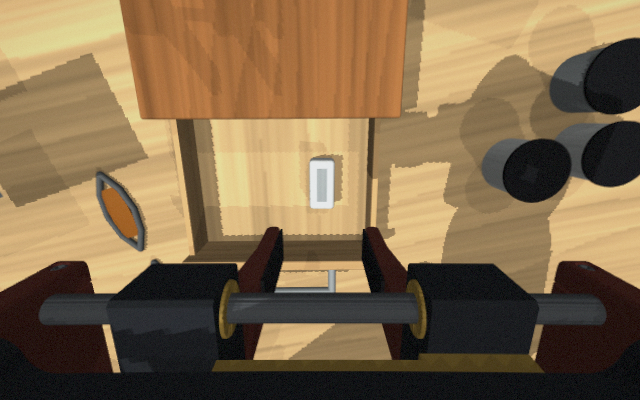

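View pics/t22.png

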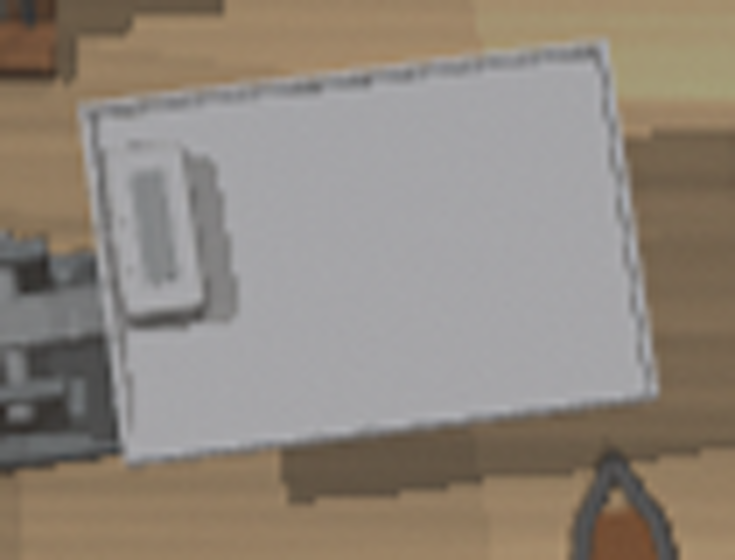

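```bash
python3 -m creep '[{"tx":15,"ty":55,"tz":0,"rx":0,"ry":0,"rz":0.05,"fingers":110},{"tx":30,"ty":112,"tz":0,"rx":0,"ry":0,"rz":0.1,"fingers":110},{"tx":45,"ty":169,"tz":0,"rx":0,"ry":0,"rz":0.15,"fingers":110},{"tx":60,"ty":226,"tz":0,"rx":0,"ry":0,"rz":0.2,"fingers":110},{"tx":75,"ty":283,"tz":0,"rx":0,"ry":0,"rz":0.25,"fingers":110},{"tx":90,"ty":340,"tz":0,"rx":0,"ry":0,"rz":0.3,"fingers":110},{"tx":105,"ty":397,"tz":0,"rx":0,"ry":0,"rz":0.35,"fingers":110},{"tx":119,"ty":454,"tz":-8,"rx":0,"ry":0,"rz":0.365,"fingers":110},{"tx":119,"ty":454,"tz":-8,"rx":0,"ry":0,"rz":0.365,"fingers":110},{"tx":119,"ty":454,"tz":-8,"rx":0,"ry":0,"rz":0.365,"fingers":110}]'
python3 -c "
from h import *
W=snap('wrist','w23.png')
go(654,97,138,-1.42);print(proj(W,[654,97,148]))"
```

```text
t: 38.4
ee_pos: [651.5, 97.0, 205.5]
orientation: [-0.167, 2.144, -2.145]
ft_force: [-0.6, -0.6, -0.1]
width: 49.6
tool y [-0.003 -0.001 -1.   ] jaw -1.421 q6 1.55
shift [  2.2   0.7 -68.1] rz 0.001 alt -3.141
[[323.20062285 212.87695112]]
```

View pics/w23.png

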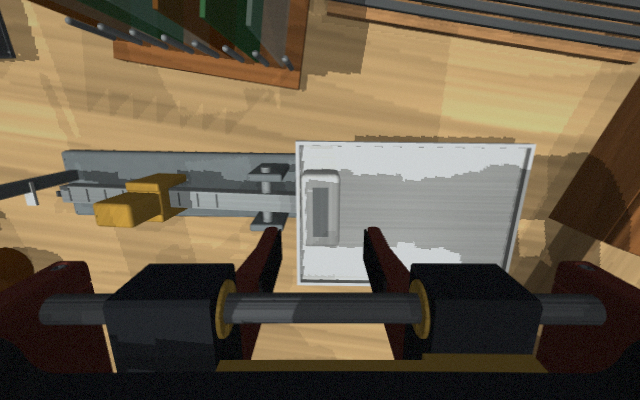

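```bash
python3 -m creep '[{"tx":2,"ty":1,"tz":-35,"rx":0,"ry":0,"rz":0,"fingers":110},{"tx":2,"ty":1,"tz":-58,"rx":0,"ry":0,"rz":0,"fingers":110},{"tx":2,"ty":1,"tz":-67,"rx":0,"ry":0,"rz":0,"fingers":110},{"tx":2,"ty":1,"tz":-67,"rx":0,"ry":0,"rz":0,"fingers":110},{"tx":2,"ty":1,"tz":-67,"rx":0,"ry":0,"rz":0,"fingers":255},{"tx":2,"ty":1,"tz":-67,"rx":0,"ry":0,"rz":0,"fingers":255},{"tx":2,"ty":1,"tz":-67,"rx":0,"ry":0,"rz":0,"fingers":255},{"tx":2,"ty":1,"tz":-67,"rx":0,"ry":0,"rz":0,"fingers":255},{"tx":2,"ty":1,"tz":-67,"rx":0,"ry":0,"rz":0,"fingers":255},{"tx":2,"ty":1,"tz":-67,"rx":0,"ry":0,"rz":0,"fingers":255}]'
```

```text
t: 39.7
ee_pos: [655.2, 98.4, 140.9]
orientation: [-0.161, 2.143, -2.142]
ft_force: [2.0, -0.0, 1.4]
width: 29.4
```

```bash
python3 -m creep '[{"tx":0,"ty":0,"tz":0,"rx":0,"ry":0,"rz":0,"fingers":255},{"tx":0,"ty":-1,"tz":20,"rx":0,"ry":0,"rz":0,"fingers":255},{"tx":0,"ty":-1,"tz":60,"rx":0,"ry":0,"rz":0,"fingers":255},{"tx":0,"ty":-1,"tz":75,"rx":0,"ry":0,"rz":0,"fingers":255},{"tx":0,"ty":-1,"tz":75,"rx":0,"ry":0,"rz":0,"fingers":255}]'
python3 -c "
from h import *
go(553,-268,135,-1.785)
W=snap('wrist','w24.png')"
```

```text
t: 40.33
ee_pos: [655.0, 97.3, 216.9]
orientation: [-0.16, 2.142, -2.142]
ft_force: [-0.3, 0.1, -3.0]
width: 29.5
tool y [ 0.002  0.    -1.   ] jaw -1.42 q6 1.55
shift [-102.  -365.3  -81.9] rz -0.365 alt 2.777
```

View pics/w24.png

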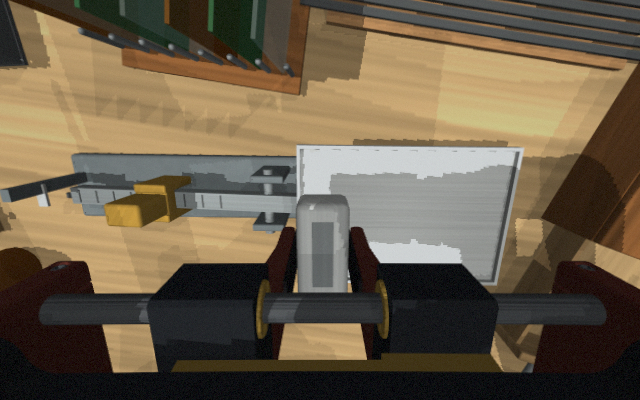

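```bash
python3 -m creep '[{"tx":-15,"ty":-55,"tz":0,"rx":0,"ry":0,"rz":-0.05,"fingers":255},{"tx":-30,"ty":-110,"tz":0,"rx":0,"ry":0,"rz":-0.1,"fingers":255},{"tx":-46,"ty":-165,"tz":0,"rx":0,"ry":0,"rz":-0.16,"fingers":255},{"tx":-61,"ty":-220,"tz":0,"rx":0,"ry":0,"rz":-0.22,"fingers":255},{"tx":-77,"ty":-275,"tz":0,"rx":0,"ry":0,"rz":-0.28,"fingers":255},{"tx":-92,"ty":-330,"tz":0,"rx":0,"ry":0,"rz":-0.34,"fingers":255},{"tx":-102,"ty":-365,"tz":-20,"rx":0,"ry":0,"rz":-0.365,"fingers":255},{"tx":-102,"ty":-365,"tz":-60,"rx":0,"ry":0,"rz":-0.365,"fingers":255},{"tx":-102,"ty":-365,"tz":-75,"rx":0,"ry":0,"rz":-0.365,"fingers":255},{"tx":-102,"ty":-365,"tz":-75,"rx":0,"ry":0,"rz":-0.365,"fingers":255}]'
python3 -c "
from h import *
go(553,-268,36,-1.785)
W=snap('wrist','w25.png');S=snap('side','s25.png')"
```

```text
t: 41.62
ee_pos: [551.7, -266.7, 138.9]
orientation: [-0.222, -2.109, 2.105]
ft_force: [0.3, 0.2, -1.7]
width: 29.8
tool y [-0.004  0.002 -1.   ] jaw -1.784 q6 1.31
shift [   1.3   -1.3 -102.9] rz -0.001 alt 3.141
```

View pics/w25.png

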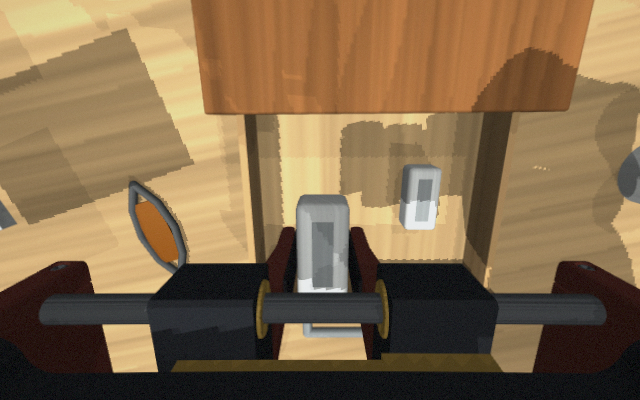

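View pics/s25.png

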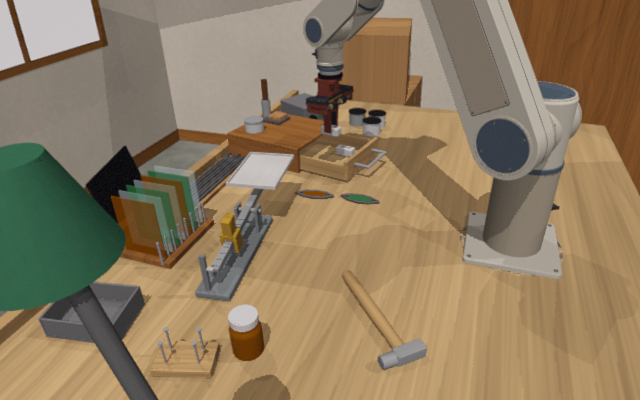

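```bash
python3 -m creep '[{"tx":1,"ty":-1,"tz":-40,"rx":0,"ry":0,"rz":0,"fingers":255},{"tx":1,"ty":-1,"tz":-75,"rx":0,"ry":0,"rz":0,"fingers":255},{"tx":1,"ty":-1,"tz":-95,"rx":0,"ry":0,"rz":0,"fingers":255},{"tx":1,"ty":-1,"tz":-101,"rx":0,"ry":0,"rz":0,"fingers":255},{"tx":1,"ty":-1,"tz":-103,"rx":0,"ry":0,"rz":0,"fingers":255},{"tx":1,"ty":-1,"tz":-105,"rx":0,"ry":0,"rz":0,"fingers":255},{"tx":1,"ty":-1,"tz":-105,"rx":0,"ry":0,"rz":0,"fingers":255}]'
```

```text
t: 42.6
ee_pos: [554.1, -268.9, 36.4]
orientation: [-0.228, -2.108, 2.109]
ft_force: [0.1, 0.6, -2.8]
width: 29.3
```

```bash
python3 -m creep '[{"tx":0,"ty":0,"tz":-2,"rx":0,"ry":0,"rz":0,"fingers":255},{"tx":0,"ty":0,"tz":-4,"rx":0,"ry":0,"rz":0,"fingers":255},{"tx":0,"ty":0,"tz":-4,"rx":0,"ry":0,"rz":0,"fingers":255}]'
```

```text
t: 42.98
ee_pos: [555.4, -269.2, 33.7]
orientation: [-0.231, -2.109, 2.111]
ft_force: [-0.6, 2.3, 11.3]
width: 29.7
```

```bash
python3 -m creep '[{"tx":0,"ty":0,"tz":0,"rx":0,"ry":0,"rz":0,"fingers":115},{"tx":0,"ty":0,"tz":0,"rx":0,"ry":0,"rz":0,"fingers":115},{"tx":0,"ty":0,"tz":0,"rx":0,"ry":0,"rz":0,"fingers":115},{"tx":0,"ty":0,"tz":0,"rx":0,"ry":0,"rz":0,"fingers":115},{"tx":0,"ty":0,"tz":40,"rx":0,"ry":0,"rz":0,"fingers":115},{"tx":0,"ty":0,"tz":100,"rx":0,"ry":0,"rz":0,"fingers":115},{"tx":0,"ty":0,"tz":160,"rx":0,"ry":0,"rz":0,"fingers":115},{"tx":0,"ty":0,"tz":185,"rx":0,"ry":0,"rz":0,"fingers":115},{"tx":0,"ty":0,"tz":185,"rx":0,"ry":0,"rz":0,"fingers":115}]'
python3 -c "
from h import *
go(407,-282,180,-.214)
W=snap('wrist','w26.png')
T=snap('side');cv2.imwrite('pics/s26.png',cv2.resize(T['pixels'][100:200,280:400],None,fx=6,fy=6,interpolation=cv2.INTER_CUBIC))
for x in (T,W):
  print(proj(x,[407,-282,45]))
"
```

```text
t: 44.1
ee_pos: [554.8, -269.3, 218.9]
orientation: [-0.231, -2.109, 2.112]
ft_force: [0.0, -0.5, -0.9]
width: 48.0
tool y [ 0.004 -0.002 -1.   ] jaw -1.785 q6 1.31
shift [-147.8  -12.7  -38.9] rz -1.571 alt 1.571
[[375.87951872 159.52660569]]
[[355.95092358 290.12372201]]
```

View pics/w26.png

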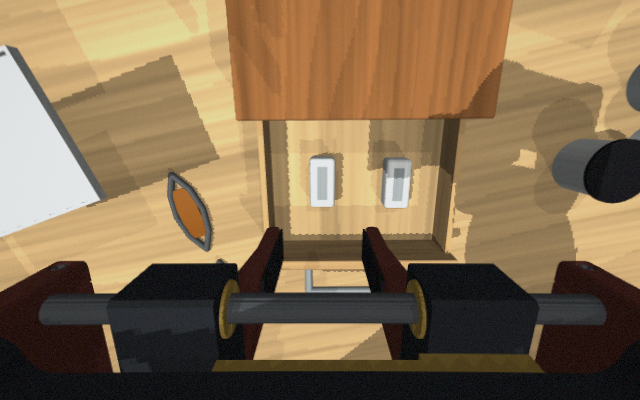

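View pics/s26.png

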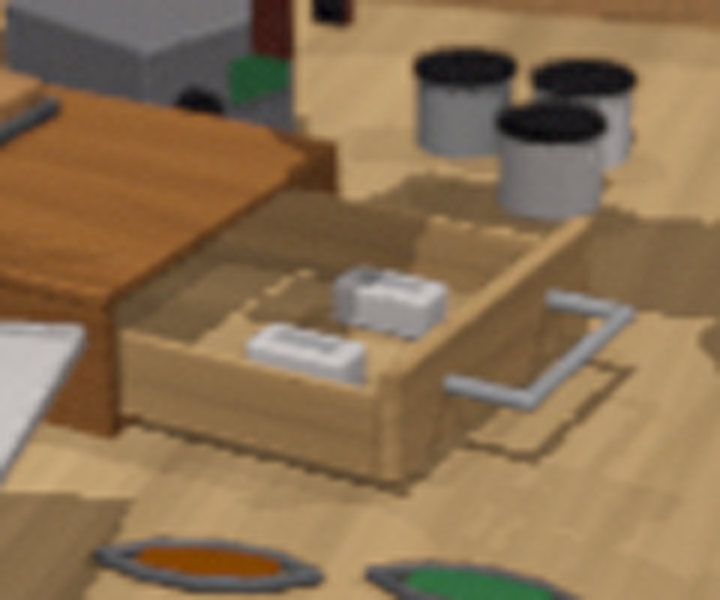

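```bash
python3 -m creep '[{"tx":-40,"ty":-5,"tz":0,"rx":0,"ry":0,"rz":0.18,"fingers":137},{"tx":-80,"ty":-10,"tz":0,"rx":0,"ry":0,"rz":0.36,"fingers":137},{"tx":-120,"ty":-12,"tz":0,"rx":0,"ry":0,"rz":0.54,"fingers":137},{"tx":-147.5,"ty":-12.5,"tz":0,"rx":0,"ry":0,"rz":0.72,"fingers":137},{"tx":-147.5,"ty":-12.5,"tz":0,"rx":0,"ry":0,"rz":0.9,"fingers":137},{"tx":-147.5,"ty":-12.5,"tz":0,"rx":0,"ry":0,"rz":1.08,"fingers":137},{"tx":-147.5,"ty":-12.5,"tz":0,"rx":0,"ry":0,"rz":1.26,"fingers":137},{"tx":-147.5,"ty":-12.5,"tz":-30,"rx":0,"ry":0,"rz":1.44,"fingers":137},{"tx":-147.5,"ty":-12.5,"tz":-70,"rx":0,"ry":0,"rz":1.571,"fingers":137},{"tx":-147.5,"ty":-12.5,"tz":-70,"rx":0,"ry":0,"rz":1.571,"fingers":137}]'
python3 -c "
from h import *
go(407,-282,39,-.214)
W=snap('wrist','w27.png');print(proj(W,[407,-282,50]))
"
```

```text
t: 45.45
ee_pos: [403.4, -279.2, 142.8]
orientation: [-1.102, 1.374, -1.359]
ft_force: [-1.5, 0.1, 0.3]
width: 40.6
tool y [-0.008  0.006 -1.   ] jaw -0.215 q6 -0.41
shift [   3.6   -2.8 -103.8] rz 0.001 alt -3.14
[[328.04205012 206.08132506]]
```

View pics/w27.png

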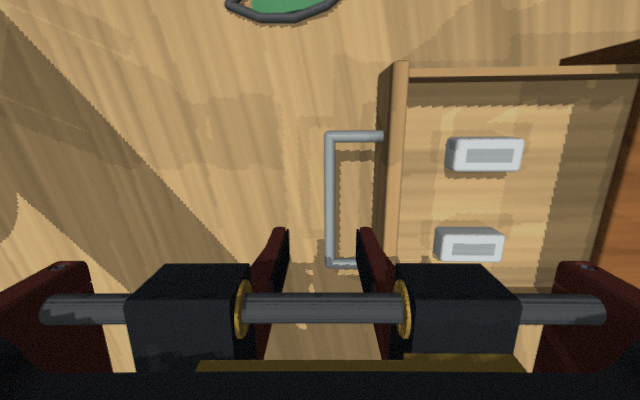

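```bash
python3 -m creep '[{"tx":2,"ty":-1,"tz":-20,"rx":0,"ry":0,"rz":0,"fingers":137},{"tx":2,"ty":-1,"tz":-40,"rx":0,"ry":0,"rz":0,"fingers":137},{"tx":2,"ty":-1,"tz":-40,"rx":0,"ry":0,"rz":0,"fingers":137}]'
python3 -c "
from h import *
go(407,-282,39,-.214)"
```

```text
t: 45.88
ee_pos: [407.9, -282.0, 106.6]
orientation: [-1.1, 1.368, -1.365]
ft_force: [0.8, 0.7, -0.5]
width: 40.7
tool y [-0.001  0.001 -1.   ] jaw -0.216 q6 -0.41
shift [ -0.9  -0.  -67.6] rz 0.002 alt -3.14
```

```bash
python3 -m creep '[{"tx":-0.5,"ty":0,"tz":-35,"rx":0,"ry":0,"rz":0,"fingers":137},{"tx":-0.5,"ty":0,"tz":-67,"rx":0,"ry":0,"rz":0,"fingers":137},{"tx":-0.5,"ty":0,"tz":-67,"rx":0,"ry":0,"rz":0,"fingers":255},{"tx":-0.5,"ty":0,"tz":-67,"rx":0,"ry":0,"rz":0,"fingers":255},{"tx":-0.5,"ty":0,"tz":-67,"rx":0,"ry":0,"rz":0,"fingers":255},{"tx":-0.5,"ty":0,"tz":-67,"rx":0,"ry":0,"rz":0,"fingers":255},{"tx":-0.5,"ty":0,"tz":-67,"rx":0,"ry":0,"rz":0,"fingers":255},{"tx":-0.5,"ty":0,"tz":-67,"rx":0,"ry":0,"rz":0,"fingers":255}]'
```

```text
t: 46.88
ee_pos: [408.4, -282.7, 41.0]
orientation: [-1.1, 1.363, -1.367]
ft_force: [-1.2, -0.1, 8.4]
width: 9.4
```

```bash
python3 -m creep '[{"tx":5,"ty":-1.1,"tz":0,"rx":0,"ry":0,"rz":0,"fingers":255},{"tx":13,"ty":-2.8,"tz":0,"rx":0,"ry":0,"rz":0,"fingers":255},{"tx":23,"ty":-5,"tz":0,"rx":0,"ry":0,"rz":0,"fingers":255},{"tx":33,"ty":-7.2,"tz":0,"rx":0,"ry":0,"rz":0,"fingers":255},{"tx":43,"ty":-9.3,"tz":0,"rx":0,"ry":0,"rz":0,"fingers":255},{"tx":53,"ty":-11.5,"tz":0,"rx":0,"ry":0,"rz":0,"fingers":255},{"tx":63,"ty":-13.7,"tz":0,"rx":0,"ry":0,"rz":0,"fingers":255},{"tx":73,"ty":-15.8,"tz":0,"rx":0,"ry":0,"rz":0,"fingers":255},{"tx":80,"ty":-17.4,"tz":0,"rx":0,"ry":0,"rz":0,"fingers":255},{"tx":85,"ty":-18.4,"tz":0,"rx":0,"ry":0,"rz":0,"fingers":255}]'
python3 -m creep '[{"tx":10,"ty":-2.2,"tz":0,"rx":0,"ry":0,"rz":0,"fingers":255},{"tx":20,"ty":-4.3,"tz":0,"rx":0,"ry":0,"rz":0,"fingers":255},{"tx":30,"ty":-6.5,"tz":0,"rx":0,"ry":0,"rz":0,"fingers":255},{"tx":40,"ty":-8.7,"tz":0,"rx":0,"ry":0,"rz":0,"fingers":255},{"tx":50,"ty":-10.8,"tz":0,"rx":0,"ry":0,"rz":0,"fingers":255},{"tx":60,"ty":-13,"tz":0,"rx":0,"ry":0,"rz":0,"fingers":255},{"tx":68,"ty":-14.7,"tz":0,"rx":0,"ry":0,"rz":0,"fingers":255},{"tx":74,"ty":-16,"tz":0,"rx":0,"ry":0,"rz":0,"fingers":255},{"tx":78,"ty":-17,"tz":0,"rx":0,"ry":0,"rz":0,"fingers":255},{"tx":78,"ty":-17,"tz":0,"rx":0,"ry":0,"rz":0,"fingers":255}]'
```

```text
t: 48.12
ee_pos: [493.2, -300.5, 41.0]
orientation: [-1.1, 1.365, -1.365]
ft_force: [-3.2, 2.6, 8.0]
width: 9.0
t: 49.38
ee_pos: [571.6, -317.0, 41.0]
orientation: [-1.099, 1.364, -1.365]
ft_force: [1.0, 4.2, 5.6]
width: 9.0
```

```bash
python3 -m creep '[{"tx":2,"ty":-0.4,"tz":0,"rx":0,"ry":0,"rz":0,"fingers":255},{"tx":4,"ty":-0.9,"tz":0,"rx":0,"ry":0,"rz":0,"fingers":255},{"tx":5,"ty":-1,"tz":0,"rx":0,"ry":0,"rz":0,"fingers":255},{"tx":5,"ty":-1,"tz":0,"rx":0,"ry":0,"rz":0,"fingers":255}]'
```

```text
t: 49.88
ee_pos: [573.1, -317.3, 41.0]
orientation: [-1.103, 1.37, -1.361]
ft_force: [-11.4, 4.5, 15.5]
width: 9.5
```

```bash
python3 -m creep '[{"tx":-1,"ty":0,"tz":0,"rx":0,"ry":0,"rz":0,"fingers":145},{"tx":-2,"ty":0.4,"tz":0,"rx":0,"ry":0,"rz":0,"fingers":145},{"tx":-3,"ty":0.6,"tz":0,"rx":0,"ry":0,"rz":0,"fingers":145},{"tx":-3,"ty":0.6,"tz":0,"rx":0,"ry":0,"rz":0,"fingers":145},{"tx":-3,"ty":0.6,"tz":40,"rx":0,"ry":0,"rz":0,"fingers":145},{"tx":-3,"ty":0.6,"tz":100,"rx":0,"ry":0,"rz":0,"fingers":145},{"tx":-3,"ty":0.6,"tz":160,"rx":0,"ry":0,"rz":0,"fingers":145},{"tx":-60,"ty":0,"tz":160,"rx":0,"ry":0,"rz":0,"fingers":145},{"tx":-120,"ty":0,"tz":160,"rx":0,"ry":0,"rz":0,"fingers":145},{"tx":-120,"ty":0,"tz":160,"rx":0,"ry":0,"rz":0,"fingers":145}]'
python3 -c "
from h import *
T=snap('top');S=snap('side','s28.png');a=cv2.imread('pics/top0.png');b=cv2.imread('pics/side0.png')
cv2.imwrite('pics/fin.png',np.vstack([np.hstack([cv2.resize(x[110:180,430:530],None,fx=4,fy=4,interpolation=cv2.INTER_CUBIC) for x in (a,T['pixels'])]),np.hstack([cv2.resize(x[115:185,290:390],None,fx=4,fy=4,interpolation=cv2.INTER_CUBIC) for x in (b,S['pixels'])])]))
snap('wrist','w28.png')"
```

```text
t: 51.12
ee_pos: [451.8, -317.8, 199.5]
orientation: [-1.1, 1.369, -1.364]
ft_force: [1.3, -1.0, 0.4]
width: 37.9
```

View pics/fin.png

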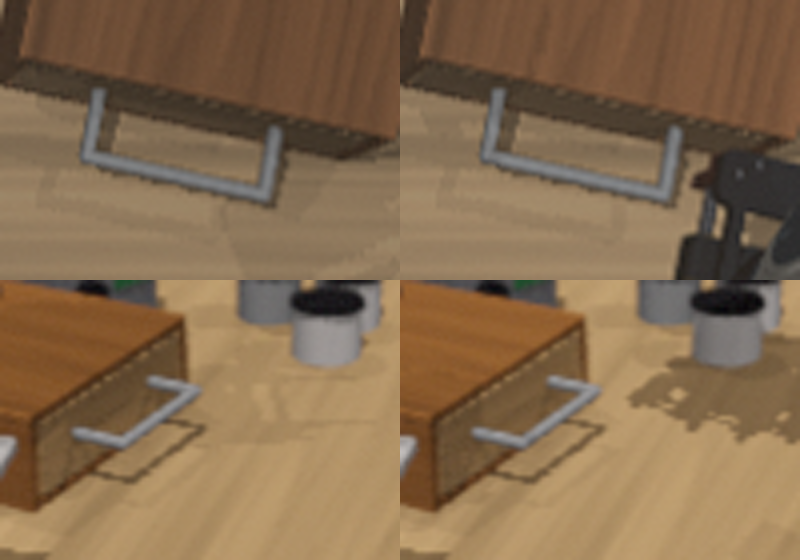

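View pics/w28.png

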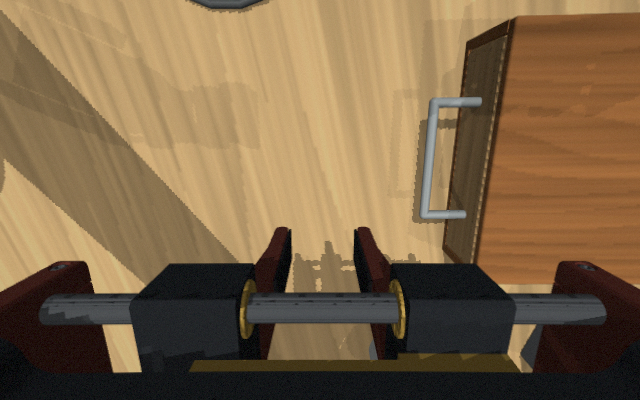

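View pics/s28.png

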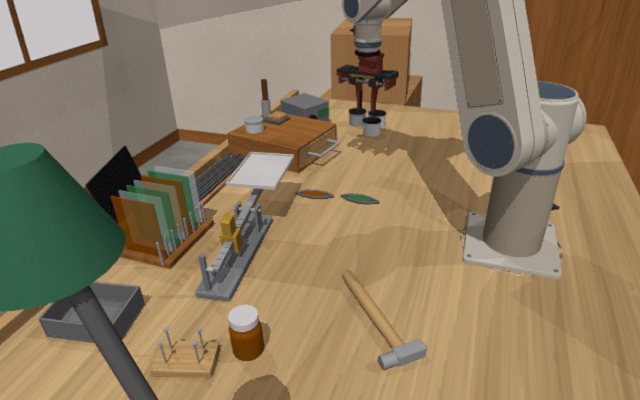

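The handle sits at the same pixels as at the start in both views, so the drawer is shut. The bystanders are where they were and the robot is clear of everything. I'm handing the job in.

```bash
python3 -c "
from workcell import ctrl
print(ctrl.close_job())"
```

```text
the job is handed in; nothing more can be done
None
```

I weighed both ingots, laid them in the drawer and shut it. I handed the job in at about 51 s of the 210 s allowed, and no verdict was reported.

- **Ingots:** I found two on the bench and saw no third from the top, side or wrist camera. One shifted on the pan while the arm was away from it, but stayed inside the rim.
- **Weighing:** I moved the counterpoise out about 46 mm, set both ingots on the pan, and read the tilt at about -0.035 rad. Sliding it back about 6.5 mm brought the reading to within about 0.006 rad of level. The beam had stood untouched for more than 1 s by then. One early reading off the beam's tip suggested -0.025 rad. The scale marks and the pan corners agreed on near level, so I trusted those.
- **Drawer:** I pulled it 170 mm to its stop and laid both ingots flat side by side. A side and a wrist picture before closing showed them flat and apart, and the handle still at the open position. I pushed until it met its stop. After that the handle showed at the same pixels as at the start.
- **Last checks:** The jar, hammer and glass leaves looked unmoved, and the robot stood clear of everything. I could not see the ingots once the drawer was shut, so their final position rests on the last picture and the slow push.

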